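# Put the carving bench in order

### The arm

A 6-joint arm with a two-finger parallel gripper is mounted at the origin on the work surface. World frame = base frame: x ahead of the robot, y to its left, z up, the work surface at z = 0. Lengths are in mm, angles in rad, forces in N, time in s.
With the tool pointing down it reaches from about 300 to 750 mm from the base axis. Payload 8.5 kg.
Tool frame: the origin (TCP) lies midway between the tips of the shut fingers; the grasp point (between the pads) lies 19 mm behind it; z points along the fingers, y is the direction in which the jaws open and shut (so a half turn about z gives the same grasp; the last joint's range is limited). The gripper opens to 88 mm and grips with 3 to 60 N. Pads are 18 mm wide; open, the fingers measure 123 mm over their backs; the gripper's body (75 mm by 187 mm) begins 45 mm behind the grasp point.
Start: joints at [0.994, 0.381, 1.297, -0, 1.464, -0.215], TCP at [194.667, 514.378, 238.748] pointing down, gripper open.
Joint ranges: [-3.11, 3.11], [-0.89, 2.33], [0.22, 2.48], [-1.42, 4.56], [0.17, 2.85], [-2.88, 2.88]. Speed limits (rad/s): [2.39, 2.39, 3.14, 3.14, 3.14, 3.14].

### API

Orientations are given as a unit quaternion [x, y, z, w].
In Python, from cell import * gives the robot as it stands.
- The arm moves only by the tool carry_out, never from a script. Its argument "moves" is one flat list of numbers, 7 for each row, row after row: the shift along the tool's x, y, z scaled (see below), then the turn, a rotation vector about the tool's x, y, z scaled (see below), then the opening, from -1 (shut) to 1 (fully open). A call has exactly 5 rows; each row shifts and turns the commanded pose from where the row before left it, along the tool's axes as they then stand; what a row does not reach is not made up. The controller multiplies each number of a shift by 6 cm and each number of a turn by pi rad. A row lasts 1/8 s, in which the tool goes at most 62.5 mm and 10.7 degrees, less where a joint would pass 70% of its speed; a pose out of reach is approached as far as the arm can. A call with a number of a shift or a turn outside -1 to 1 is refused whole. A call with a gripper value outside its range is refused whole. The fingers move at their own pace and stop on an object; "squeeze" is the grip in N (left out, the last holds). Time passes only in rows, so rows that do not move let the fingers close, or fill a call up. It gives the time, the measured TCP pose, the force and the opening at its end, in the units of the state.
- state(): the state, without advancing time (a new reading comes with each control period).
- get_image(name): name is "scene" or "top" or "wrist"; returns (picture, depth): 480x640x3 uint8, blue, green, red; 480x640 float32, mm along the optical axis (not along the pixel's ray), 0 where there is no reading.
- calibration(name): a dict with "fx", "fy", "cx", "cy" (pixels), "camera_from_world" (4x4, takes a point from world to camera coordinates); the wrist camera has in their place "tool_from_camera" (4x4, takes a point from camera to tool coordinates, whose origin is the TCP and whose axes are the flange's). Camera axes: x right, y down, z forward; pixel columns grow to the right and rows downward; lengths in mm; the calibration is good to about 2 mm. A picture is of the moment at which its call begins: read the wrist's pose just before it. calibration takes no time and is no camera call.
- job_done(): hands the job in, once; it reports no verdict.
The state is a dict: "time": time; "joint_pos": joint angles; "joint_velocities": joint speeds; "tau": joint torques, N m; "eef_pos": TCP position; "eef_rot": TCP orientation; "contact_force": force on the tool from outside, world axes, zero at the start; "ft_torque": the same for the moment, N m; "width": opening from 0.0 (shut) to 1.0 (fully open).
Only numpy, scipy, OpenCV 4.12 (cv2) and the standard library are available. Lean on these libraries where they do the work, as an engineer would, in place of code of your own. Each camera call takes 0.05 s, during which the arm holds its last target.

### The job

Put the carving bench in order: push the lid of the tool chest up past its balance point so that it stays open by itself, lay every hand tool lying on or beside the black mat (gouges, block plane, sanding block, as many as there are) inside the chest below its rim, and hang the two tins by their handles on the rack, one on each hook, to hang at rest. Leave the chest standing open and leave the mug, glue bottle and marking gauge where they are.

Things in the scene. Friction and masses are not known exactly. Their poses are not given: they have to be found in the camera images.
- chest: shallow wooden tool chest fixed to the bench, outside 180 (x) x 340 (y) x 75 mm, walls 10 mm, floor 8 mm thick; inside 160 x 320 mm. Origin: centre of the underside. Its front (-x) faces the robot; the green lid covers it and is hinged along the far (+x) rim.
- chest_lid (a joint): angle of the lid: 0 shut, grows as the front edge rises. Plain hinge with no stay: it falls shut below about 1.5 rad and past that falls on to its stop at 1.95 rad (leaning away from the robot), where it stays. Lid 180 x 340 x 12 mm, 450 g.
- lid_bar (a point): middle of the lid's steel bar handle: round, 12 mm thick, 110 mm long along the chest's y, 160 mm from the hinge along the lid, 45 mm above the lid's outer face (gap to the lid 39 mm), 20 mm behind the front edge. Shut: chest x=-70 mm, 132 mm above the chest's underside. Once the lid stands open it is on the far side. Let go by opening the fingers only a little, or they push the lid back.
- lid_hinge (a point): middle of the lid's hinge axis, on the chest's far rim; the axis runs along the chest's y.
- rack: fixed black steel stand, base 100 x 260 x 12 mm, with two 16 mm posts 205 mm tall at y=+80 (left) and y=-80 mm. Each carries a hook: an 8 mm steel rod, level at 200 mm above the base's underside, pointing along the rack's -x, 118 mm long, its last 13 mm turned up by 16 mm. Origin: centre of the underside.
- hook_left (a point): hook at rack y=+80: a point on the rod's centre line, 80 mm out from the post's axis, 38 mm short of the tip. Axes as the rack's.
- hook_right (a point): the same on the hook at rack y=-80.
- mat: thin black rubber mat, 400 x 160 x 4 mm, fixed, on which the tools lie at the start. Origin: centre of the underside.
- gouge_blue: Blue-handled palm gouge lying flat: square handle 28 x 28 mm, 70 mm long, from x=-60 to x=+10 mm, steel blade 12 mm wide and 5 mm thick from x=+10 to x=+60 mm; 110 g. Origin: middle of its 120 mm length, at the underside; x along the tool to the blade tip, y across. Present in some starts only.
- gouge_orange: Orange-handled palm gouge lying flat: square handle 28 x 28 mm, 70 mm long, from x=-60 to x=+10 mm, steel blade 12 mm wide and 5 mm thick from x=+10 to x=+60 mm; 110 g. Origin: middle of its 120 mm length, at the underside; x along the tool to the blade tip, y across. Present in some starts only.
- block_plane: small block plane lying on its sole: dark steel body 120 x 38 x 24 mm (x, y, z) with a wooden grip 32 mm wide on top (60 mm long, centred 20 mm towards -x), 45 mm tall in all, brass knob at x=+42 mm; 400 g. Origin: centre of the sole. Present in some starts only.
- sanding_block: cork sanding block with a red sole, 120 x 38 x 34 mm, 120 g. Origin: centre of the underside, x along it. Present in some starts only.
- tin_red: Red round tin with a fixed lid, 80 mm across, 70 mm tall, about 350 g. A rigid bail handle stands above it: a square wooden bar 14 x 14 mm, 96 mm long along the tin's y axis, centre 135 mm above the underside, on two 6 mm wire uprights at y=+-45 mm; 58 mm of free height between lid and bar. Origin: centre of the underside.
- tin_red_bar (a point): centre of the red tin's handle bar
- tin_white: White round tin with a fixed lid, 80 mm across, 70 mm tall, about 350 g. A rigid bail handle stands above it: a square wooden bar 14 x 14 mm, 96 mm long along the tin's y axis, centre 135 mm above the underside, on two 6 mm wire uprights at y=+-45 mm; 58 mm of free height between lid and bar. Origin: centre of the underside.
- tin_white_bar (a point): centre of the white tin's handle bar
- mug: bystander, to be left alone: blue mug, 80 mm across, 90 mm tall. Origin: centre of the underside.
- glue: bystander, to be left alone: yellow glue bottle, 60 mm across, 160 mm tall. Origin: centre of the underside.
- gauge: bystander, to be left alone: wooden marking gauge: beam 200 mm long along its x, head block 50 mm tall. Origin: centre of the underside.
Mind the look-alikes: they are no part of the job. What is shaped like the sanding_block but purple or turquoise is not meant.

How it is judged:
By the outcome, as a careful person would: the job done as asked, in the order asked, and still so for the second after the job is handed in, with the robot touching nothing.
Of gouge_blue, gouge_orange, block_plane, sanding_block only 2 to 4 are there at a start; the rules pass over those that are not, and their reading is None.
At some moment in a run one of gouge_blue, gouge_orange, block_plane, sanding_block may be knocked a few centimetres aside while the robot is not near it.
It also fails if it takes over 210 s, if anything falls off the work surface, if the arm or the gripper's body presses on something with over 40 N, if the wrist force passes 120 N, or if a joint passes its speed limit or range.

## Working session

There is one attempt and no reset: what is moved stays moved. The work goes in short steps, Python scripts to look and compute and a tool call to move; the robot and the scene stay as the last step left them, time stands still between calls to the robot, and variables do not carry over. Pictures are saved under pics/ and viewed, and the job is handed in when it is done.

Besides the shell and the picture viewer there is one more tool, called after "Request:" as name(argument=value, ...) on one line, values as JSON. carry_out: Moves the arm, as the interface text tells. Shifts and turns lie within -1 to 1; 1 stands for 6 cm of shift or pi rad of turn. Its arguments: {"type":"object","properties":{"moves":{"type":"array"},"squeeze":{"type":"number"}},"required":["moves"]}

```bash
ls; mkdir -p pics; python3 - <<'E'
from cell import *
import cv2,json,numpy as np
print(state())
for n in ("scene","top","wrist"):
    p,d=get_image(n); cv2.imwrite(f"pics/a_{n}.png",p); np.save(f"pics/a_{n}.npy",d)
    print(n,calibration(n))
E
```

```text
pics
{'time': 0.0, 'joint_pos': array([ 9.93699229e-01,  3.81181269e-01,  1.29827338e+00, -2.14544175e-05,
        1.46357557e+00, -2.15314989e-01]), 'joint_velocities': array([-6.34762694e-04,  8.32431534e-05,  9.19613963e-04, -5.71531867e-04,
       -1.42417921e-05,  1.16429151e-03]), 'tau': array([-8.74817010e-05, -4.37920976e+01, -2.24552143e+01,  7.13373790e-02,
        3.52483895e-02, -6.29420015e-05]), 'eef_pos': array([194.5239997 , 514.14747436, 238.14141855]), 'eef_rot': array([ 1.79904977e-01,  9.83683731e-01, -6.67214131e-04, -2.67554161e-04]), 'contact_force': array([-0.36436551,  0.72561841,  0.07388727]), 'ft_torque': array([-0.01751778, -0.01926251, -0.01206719]), 'width': 0.9976413599984378}
scene {'fx': 459.60653711216446, 'fy': 459.60653711216446, 'cx': 316.7159993985475, 'cy': 241.8635615482883, 'camera_from_world': array([[-4.41952562e-01,  8.97038347e-01,  3.69683050e-04,
         2.19860286e+02],
       [ 7.74732298e-01,  3.81902533e-01, -5.03924917e-01,
        -2.99912386e+02],
       [-4.52181157e-01, -2.22424503e-01, -8.63747383e-01,
         1.53897268e+03
[... 330 characters left out ...]
.10469221e-02, -1.89228202e-01,
         4.97982580e+02],
       [ 1.89115532e-01, -1.04906176e-02, -9.81898805e-01,
         1.17934636e+03],
       [ 0.00000000e+00,  0.00000000e+00,  0.00000000e+00,
         1.00000000e+00]])}
wrist {'fx': 423.7967619119408, 'fy': 423.7967619119408, 'cx': 319.48498925216535, 'cy': 240.89716448668122, 'tool_from_camera': array([[ 3.01527587e-04, -9.47977895e-01, -3.18336016e-01,
         8.29468945e+01],
       [ 9.99999947e-01,  3.25449934e-04, -2.19634984e-05,
         8.74513749e-01],
       [ 1.24423346e-04, -3.18335992e-01,  9.47977943e-01,
        -1.47638209e+02],
       [ 0.00000000e+00,  0.00000000e+00,  0.00000000e+00,
         1.00000000e+00]])}
```

View pics/a_scene.png

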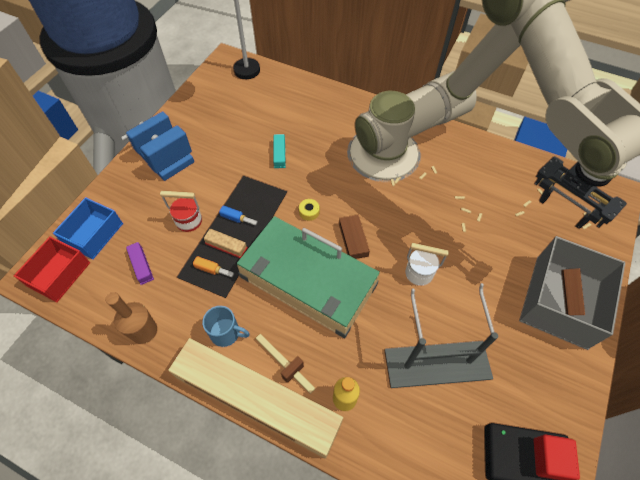

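View pics/a_top.png

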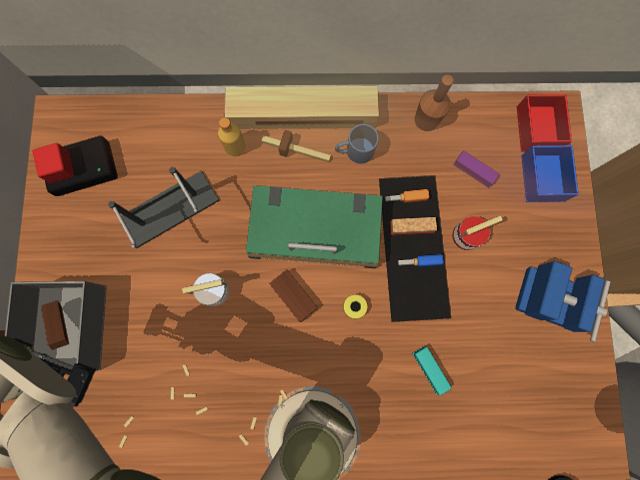

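View pics/a_wrist.png

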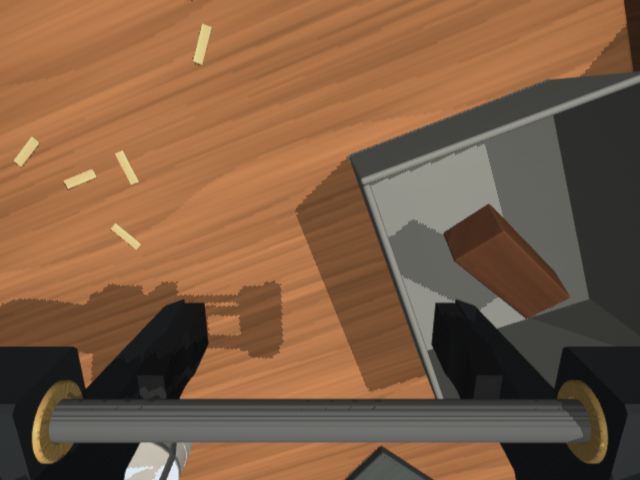

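The scene image (640x480) shows the green chest at (308,270), the mat at (232,235) and the rack at (438,345). The red tin is at (184,212), the white tin at (423,262).

In the top image, the candidates on the mat are:
- orange gouge (408,196)
- cork block (414,226)
- blue gouge (421,261)

Four other blocks lie off the mat: purple (477,168), turquoise (432,371) and brown (295,294), plus a brown one in the grey bin. None of these match the tool descriptions. I'll check with enlarged crops.

```bash
cat > h.py <<'E'
import numpy as np,cv2
from cell import *
from scipy.spatial.transform import Rotation as R
def world(name,d,pts,cal=None,z=None,T=None):
    c=calibration(name)
    if name=="wrist":
        Wc=T@c["tool_from_camera"]
    else: Wc=np.linalg.inv(c["camera_from_world"])
    out=[]
    for i,(u,v) in enumerate(pts):
        r=np.array([(u-c["cx"])/c["fx"],(v-c["cy"])/c["fy"],1.])
        if z is None: p=Wc[:3,:3]@(r*d[int(round(v)),int(round(u))])+Wc[:3,3]
        else:
            q=Wc[:3,:3]@r; p=Wc[:3,3]+q*(z-Wc[2,3])/q[2]
        out.append(p)
    return np.array(out)
def cloud(name,d,T=None):
    c=calibration(name)
    Wc=T@c["tool_from_camera"] if name=="wrist" else np.linalg.inv(c["camera_from_world"])
    v,u=np.mgrid[:480,:640]
    P=np.stack([(u-c["cx"])/c["fx"]*d,(v-c["cy"])/c["fy"]*d,d],-1)
    return P@Wc[:3,:3].T+Wc[:3,3]
def pose(s):
    T=np.eye(4);T[:3,:3]=R.from_quat(s["eef_rot"]).as_matrix();T[:3,3]=s["eef_pos"];return T
def rect(P,mask):
    q=P[mask]; r=cv2.minAreaRect(q[:,:2].astype(np.float32)); b=cv2.boxPoints(r)
    e=[b[1]-b[0],b[2]-b[1]]; l=[np.linalg.norm(x) for x in e]; a=e[int(l[1]>l[0])]
    return np.round(r[0],1),np.round(sorted(l),1),round(np.degrees(np.arctan2(a[1],a[0]))%180,1),np.round(np.percentile(q[:,2],[5,50,95]),1),len(q)
E
python3 - <<'E'
from h import *
p=cv2.imread("pics/a_top.png"); s=cv2.imread("pics/a_scene.png")
a=cv2.resize(p[170:330,370:530],(600,600),interpolation=2)
cv2.imwrite("pics/c1.png",cv2.resize(p[170:325,375:460],(440,800) if 0 else (330,600),interpolation=2))
cv2.imwrite("pics/c2.png",cv2.resize(s[170:300,170:290],(554,600),interpolation=2))
d=np.load("pics/a_top.npy");P=cloud("top",d)
for n,pt in dict(table=(600,250),mat=(415,300),lid=(316,225),plank=(295,294),wt=(210,288),rt=(465,238)).items(): print(n,P[pt[1],pt[0]].round(1))
h=cv2.cvtColor(p,cv2.COLOR_BGR2HSV)
roi=np.zeros((480,640),bool)
def R_(x0,y0,x1,y1):
    m=np.zeros((480,640),bool);m[y0:y1,x0:x1]=1;return m
H,S,V=h[...,0],h[...,1],h[...,2]
print("lid",rect(P,R_(240,180,390,270)&(H>60)&(H<90)&(S>80)&(P[...,2]>80)&(P[...,2]<95)))
print("bar",rect(P,R_(270,230,350,260)&(P[...,2]>122)))
print("mat",rect(P,R_(375,170,455,325)&(V<45)&(P[...,2]<10)))
for n,r in dict(orange=(384,186,435,206),cork=(388,214,442,238),blue=(392,252,446,270)).items():
    m=R_(*r)&(P[...,2]>6.5); print(n,rect(P,m))
    print("  handle",rect(P,R_(*r)&(P[...,2]>20)))
print("rtbar",rect(P,R_(450,205,515,255)&(P[...,2]>125)))
print("wtbar",rect(P,R_(175,265,240,310)&(P[...,2]>125)))
print("rtlid",rect(P,R_(450,205,515,255)&(P[...,2]>60)&(P[...,2]<80)))
print("wtlid",rect(P,R_(175,265,240,310)&(P[...,2]>60)&(P[...,2]<80)))
print("rackbase",rect(P,R_(105,165,225,250)&(P[...,2]>8)&(P[...,2]<16)))
print("racktop",rect(P,R_(105,165,225,250)&(P[...,2]>185)))
E
```

```text
table [ 470.2 -800.2   -4. ]
mat [ 339.1 -279.9    1.9]
lid [528.7 -16.1  88.3]
plank [356.5  40.7  35.7]
wt [371.4 254.2  74.1]
rt [ 493.3 -403.    73.3]
lid (array([533.7, -13.3]), array([178.3, 338.7], dtype=float32), np.float32(84.6), array([83.6, 87.5, 91.1]), 7972)
bar (array([386.1, -31.6]), array([111.9, 217. ], dtype=float32), np.float32(17.9), array([132.4, 137.4, 143. ]), 252)
mat (array([ 485.7, -283.7]), array([159.2, 396.7], dtype=float32), np.float32(2.8), array([0.2, 4.1, 8.1]), 6380)
orange (array([ 494.7, -143.9]), array([130. , 512.4], dtype=float32), np.float32(135.8), array([ 6.8, 26. , 35.2]), 501)
  handle (array([ 477.6, -139.1]), array([ 93. , 485.6], dtype=float32), np.float32(138.2), array([21.2, 30.1, 36.5]), 325)
cork (array([ 449.9, -159.8]), array([125. , 455.6], dtype=float32), np.float32(125.9), array([ 7.4, 37. , 41.8]), 816)
  handle (array([ 439.7, -153.9]), array([ 95.8, 439. ], dtype=float32), np.float32(128.5), array([30.6, 37.8, 42. ]), 664)
blue (array([ 390.2, -173.3]), array([ 94.1, 396.9], dtype=float32), np.float32(114.3), array([ 6.9, 27.
[... 170 characters left out ...]
, array([ 24.4, 536.4], dtype=float32), np.float32(119.3), array([ 135.8,  142. , 1252.4]), 247)
wtbar (array([337.6, 141.3]), array([ 53.1, 334.1], dtype=float32), np.float32(73.9), array([136. , 141.3, 146.2]), 267)
rtlid (array([ 514.3, -430.7]), array([79.1, 80.4], dtype=float32), np.float32(72.7), array([65.6, 69.9, 73.7]), 598)
wtlid (array([370.8, 259. ]), array([79.3, 79.9], dtype=float32), np.float32(53.2), array([65.5, 69.5, 73.5]), 613)
rackbase (array([662. , 408.5]), array([239.9, 272.3], dtype=float32), np.float32(118.4), array([ 8.6, 11.6, 15. ]), 2293)
racktop (array([407.1, 234.8]), array([188. , 536.7], dtype=float32), np.float32(40.9), array([ 198.3,  204. , 1252.4]), 466)
```

```bash
python3 - <<'E'
import cv2
s=cv2.imread("pics/a_scene.png");p=cv2.imread("pics/a_top.png")
cv2.imwrite("pics/c3.png",cv2.resize(s[270:400,370:510],(640,594),interpolation=2))
cv2.imwrite("pics/c4.png",cv2.resize(p[155:260,100:240],(640,480),interpolation=2))
E
```

```text
(no output)
```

View pics/c2.png

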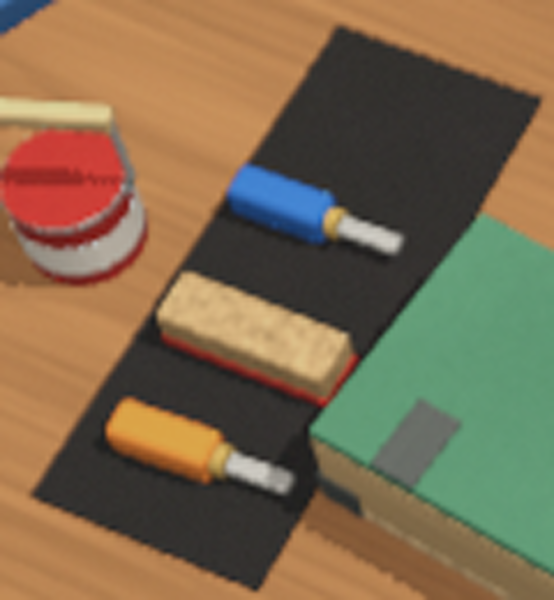

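View pics/c1.png

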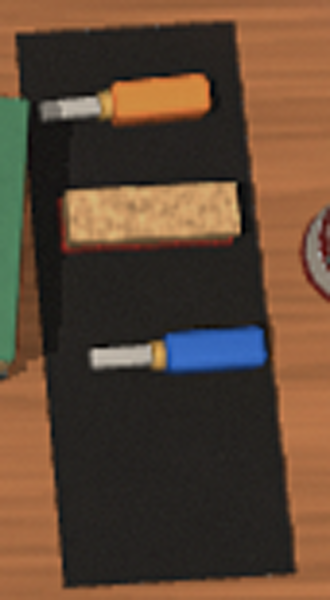

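View pics/c4.png

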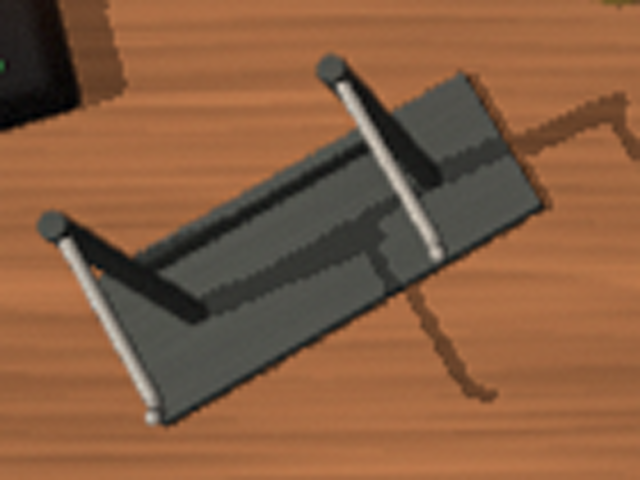

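The crops confirm three tools: blue gouge, cork block with red sole, and orange gouge. There is no block plane on or beside the mat. The rack hooks point toward the robot, down-right in the top view. Next I'll measure more precisely.

```bash
cat >> h.py <<'E'
def box(x0,y0,x1,y1):
    m=np.zeros((480,640),bool);m[y0:y1,x0:x1]=1;return m
def clean(m):
    n,l,st,_=cv2.connectedComponentsWithStats(m.astype(np.uint8))
    return l==1+np.argmax(st[1:,4])
E
cat > m.py <<'E'
from h import *
def measure(pt,dt,tools=True):
    d=dt;P=cloud("top",d);ok=d>100
    Z=P[...,2]
    return P,ok,Z
E
python3 - <<'E'
from h import *
d=np.load("pics/a_top.npy");P=cloud("top",d);ok=(d>100);Z=P[...,2]
p=cv2.imread("pics/a_top.png")
H,S,V=cv2.split(cv2.cvtColor(p,cv2.COLOR_BGR2HSV))
def rp(n,m): print(n,*rect(P,clean(m&ok)))
rp("bar",box(270,230,350,260)&(Z>122)&(Z<160))
b=dict(orange=(384,186,435,206),cork=(388,214,442,238),blue=(392,252,446,270))
for n,r in b.items():
    rp(n,box(*r)&(Z>9)&(Z<60)); rp("  top",box(*r)&(Z>22)&(Z<60))
rp("rtbar",box(450,205,515,255)&(Z>120)&(Z<160))
rp("wtbar",box(175,265,240,310)&(Z>120)&(Z<160))
rp("rackbase",box(105,165,225,250)&(Z>5)&(Z<18))
for n,c in dict(rod1=(105,195,142,250),rod2=(160,160,205,215)).items():
    rp(n,box(*c)&(Z>185)&(Z<230))
# rays: hook
print("ray hook ends z=200", world("top",d,[(115,208),(133.5,245),(176,173),(195.5,210)],z=200).round(1))
ds=np.load("pics/a_scene.npy");P=cloud("scene",ds);ok=ds>100;Z=P[...,2]
print("scene")
rp("rtbar",box(155,180,210,205)&(Z>120)&(Z<160))
rp("wtbar",box(400,235,460,262)&(Z>120)&(Z<160))
rp("lidbar",box(295,225,350,260)&(Z>120)&(Z<160))
rp("rodL/R",box(400,280,430,370)&(Z>190)&(Z<235)); rp("rod",box(470,275,500,365)&(Z>190)&(Z<235))
rp("lid",box(235,210,385,330)&(Z>78)&(Z<98))
rp("blue",box(215,200,260,228)&(Z>20)&(Z<60));rp("cork",box(200,225,250,260)&(Z>20)&(Z<60));rp("or",box(190,255,235,282)&(Z>20)&(Z<60))
rp("base",box(380,335,495,390)&(Z>5)&(Z<18))
E
```

```text
bar [465.   -6.6] [ 12.1 120.5] 84.7 [132.4 137.2 141.2] 242
orange [ 626.9 -267.6] [ 36.5 119.8] 95.1 [15.2 29.1 34.8] 381
  top [ 624.7 -285.2] [29.7 84.7] 96.6 [23.5 30.6 35.9] 276
cork [ 539.1 -281.1] [ 40.7 120.9] 91.5 [16.3 37.5 41.8] 708
  top [ 540.  -281.1] [ 38.9 120.9] 91.5 [31.2 37.8 41.9] 652
blue [ 442.5 -295.3] [ 30.2 120.1] 95.5 [17.3 29.5 35.2] 389
  top [ 444.6 -316.3] [28.2 78.1] 93.3 [25.2 30.7 35.8] 294
rtbar [ 514.5 -431. ] [14.2 98.2] 111.7 [135.6 141.7 144.8] 228
wtbar [371.  258.8] [14.7 97. ] 101.5 [135.8 141.1 144.1] 255
rackbase [596.7 388.6] [102.6 260.9] 122.0 [ 7.3 11.4 15.5] 2582
rod1 [509.5 427.7] [ 15.5 130.8] 32.8 [197.9 203.2 215. ] 225
rod2 [592.1 290.6] [ 14.5 128.4] 32.6 [198.5 203.9 214. ] 200
ray hook ends z=200 [[549.3 453.  200. ]
 [461.  404.4 200. ]
 [633.5 314.8 200. ]
 [542.5 265.3 200. ]]
scene
rtbar [ 513.1 -427.4] [16.9 95.5] 111.7 [128.5 139.4 143.4] 212
wtbar [371.4 261.8] [16.3 95.2] 102.0 [131.2 141.1 145.1] 246
lidbar [464.4  -3.3] [ 14.3 120.2] 84.3 [126.8 136.3 140.9] 211
rodL/R [592.6 293.6] [ 14.6 128. ] 32.2 [198.6 204.2 216.5] 243
rod [508.8 433.6] [ 14.9 128.4] 29.1 [197.8 204.5 214.6] 257
lid [534.6 -10.4] [184.  340.8] 84.6 [83.7 87.4 91.3] 7689
blue [ 443.5 -293.4] [ 30.8 116. ] 92.8 [21.2 29.7 34.4] 237
cork [ 540.5 -277.8] [ 40.6 121.8] 92.2 [23.5 36.8 41. ] 558
or [ 624.4 -264. ] [ 28.6 118.5] 94.9 [20.6 28.8 34.4] 291
base [597.6 395.3] [101.6 265. ] 121.1 [ 8.6 12.5 16. ] 2892
```

View pics/c3.png

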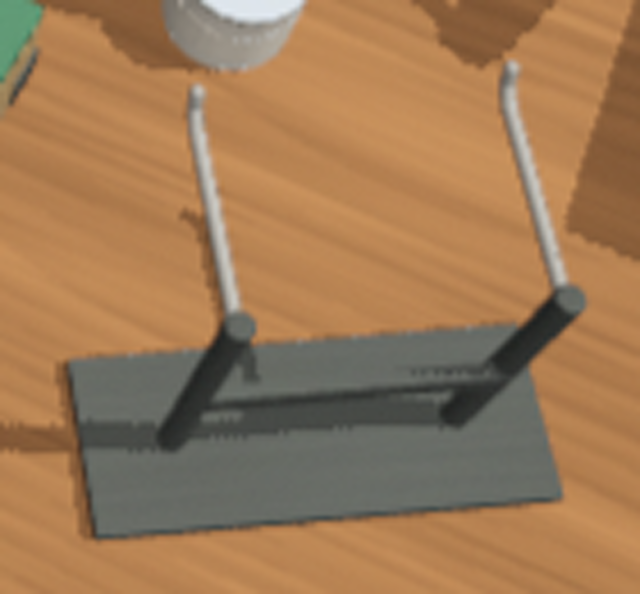

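```bash
cat > plan.py <<'E'
# usage: plan.py grip_mm x,y,z,jawdeg[,tilt] ...   prints rows (tool axes, scaled) from the measured pose
import sys
from h import *
def Rd(toolx,tilt=0):
    a=np.radians(toolx); X=np.array([np.cos(a),np.sin(a),0]);Z=np.array([0,0,-1.]);Y=np.cross(Z,X)
    M=np.stack([X,Y,Z],1); return R.from_matrix(M)*R.from_rotvec([np.radians(tilt),0,0])
def main(a):
    o=float(a[0]);step=float(a[1]);s=state();p=s["eef_pos"].copy();q=R.from_quat(s["eef_rot"]);rows=[]
    for w in a[2:]:
        v=[float(t) for t in w.split(",")]; tp=np.array(v[:3]);tq=Rd(v[3]+90,v[4] if len(v)>4 else 0)
        n=max(1,int(np.ceil(max(np.linalg.norm(tp-p)/step,(q.inv()*tq).magnitude()/0.175))))
        for k in range(n,0,-1):
            rv=(q.inv()*tq).as_rotvec()/k; sh=q.inv().apply((tp-p)/k)
            sh=np.round(sh/60,2 if k>1 else 3); rv=np.round(rv/np.pi,3)
            rows.append([*sh,*rv,round(o/44-1,2)]); p=p+q.apply(sh*60); q=q*R.from_rotvec(rv*np.pi)
    while len(rows)%5: rows.append([0,0,0,0,0,0,round(o/44-1,2)])
    print("pose",s["eef_pos"].round(1),"t",round(s["time"],2))
    for i in range(0,len(rows),5): print("["+", ".join(",".join(f"{x:g}" if x else "0" for x in r) for r in rows[i:i+5])+"]")
    print("end",p.round(1))
main(sys.argv[1:])
E
python3 plan.py 50 50 330,250,240,-5.4 464.7,-5,200,-5.4
```

```text
pose [194.6 514.2 238.3] t 0.15
[-0.46,-0.41,0,0,0,0.052,0.14, -0.52,-0.34,0,0,0,0.052,0.14, -0.57,-0.25,0,0,0,0.052,0.14, -0.6,-0.15,-0.01,0,0,0.052,0.14, -0.62,-0.05,0,0,0,0.052,0.14]
[-0.61,0.05,-0.01,0,0,0.052,0.14, -0.6,0.15,0,0,0,0.051,0.14, -0.567,0.245,-0.006,0,0,0.052,0.14, -0.67,0.44,0.11,0,0,0,0.14, -0.67,0.44,0.11,0,0,0,0.14]
[-0.67,0.44,0.11,0,0,0,0.14, -0.67,0.44,0.11,0,0,0,0.14, -0.67,0.44,0.11,0,0,0,0.14, -0.668,0.437,0.119,0,0,0,0.14, 0,0,0,0,0,0,0.14]
end [464.7  -5.  200. ]
```

Request:
carry_out(moves=[-0.46,-0.41,0,0,0,0.052,0.14,-0.52,-0.34,0,0,0,0.052,0.14,-0.57,-0.25,0,0,0,0.052,0.14,-0.6,-0.15,-0.01,0,0,0.052,0.14,-0.62,-0.05,0,0,0,0.052,0.14])

```text
time: 0.78
eef_pos: [279.7, 347.7, 239.3]
eef_rot: [0.558, 0.83, -0.0, -0.0]
contact_force: [1.0, 0.3, 0.2]
width: 0.572
```

Request:
carry_out(moves=[-0.61,0.05,-0.01,0,0,0.052,0.14,-0.6,0.15,0,0,0,0.051,0.14,-0.567,0.245,-0.006,0,0,0.052,0.14,-0.67,0.44,0.11,0,0,0,0.14,-0.67,0.44,0.11,0,0,0,0.14])

```text
time: 1.4
eef_pos: [375.5, 163.8, 227.0]
eef_rot: [0.74, 0.673, 0.0, 0.0]
contact_force: [0.7, 1.3, 0.4]
width: 0.571
```

Request:
carry_out(moves=[-0.67,0.44,0.11,0,0,0,0.14,-0.67,0.44,0.11,0,0,0,0.14,-0.67,0.44,0.11,0,0,0,0.14,-0.668,0.437,0.119,0,0,0,0.14,0,0,0,0,0,0,0.14])

```text
time: 2.02
eef_pos: [465.6, -7.0, 199.3]
eef_rot: [0.741, 0.671, -0.0, -0.0]
contact_force: [-0.6, 0.9, -0.1]
width: 0.569
```

```bash
python3 - <<'E'
from h import *
s=state();print(s["eef_pos"],s["contact_force"],s["width"]); T=pose(s)
p,d=get_image("wrist");cv2.imwrite("pics/b_w.png",p)
P=cloud("wrist",d,T);Z=P[...,2]
m=clean((d>50)&(Z>120)&(Z<150)&box(0,0,640,480)&(np.abs(P[...,0]-465)<40)&(np.abs(P[...,1])<90))
print(rect(P,m))
E
python3 plan.py 50 50 464.7,-5,113,-5.4
```

```text
[465.57188387  -7.00011357 199.29616578] [-0.56419717  0.89288681 -0.12416798] 0.5694547200893448
(array([466. ,  -4.3]), array([ 12. , 120.4], dtype=float32), np.float32(84.6), array([135.7, 139.1, 140.7]), 4749)
pose [464.8  -5.5 199.6] t 2.08
[0,0,0.72,0,0,0,0.14, 0.008,-0.001,0.724,0,0,-0.001,0.14, 0,0,0,0,0,0,0.14, 0,0,0,0,0,0,0.14, 0,0,0,0,0,0,0.14]
end [464.7  -5.  113. ]
```

View pics/b_w.png

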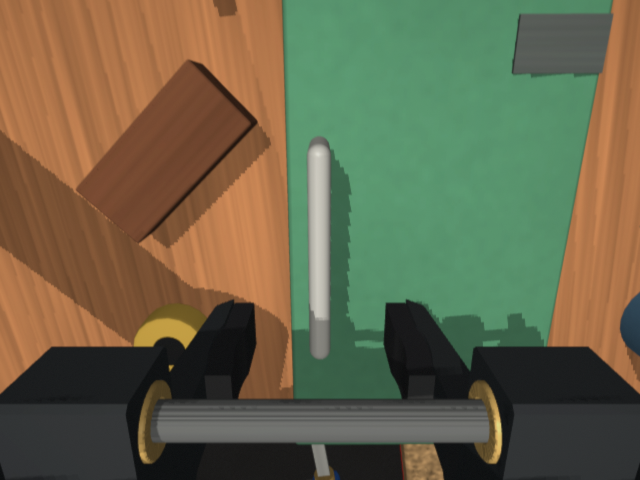

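The wrist picture shows the bar at px (318,140–355), centred between the fingers at x≈250 and x≈390. Now I'll go down and close on it.

Request:
carry_out(moves=[0,0,0.72,0,0,0,0.14,0.01,0,0.72,0,0,0,0.14,0,0,0,0,0,0,0.14,0,0,0,0,0,0,-1,0,0,0,0,0,0,-1], squeeze=20)

```text
time: 2.7
eef_pos: [465.6, -4.1, 115.4]
eef_rot: [0.74, 0.673, 0.001, 0.001]
contact_force: [-0.7, 0.4, 0.7]
width: 0.363
```

Request:
carry_out(moves=[0,0,0,0,0,0,-1,0,0,0,0,0,0,-1,0,0,0,0,0,0,-1,0,0,0,0,0,0,-1,0,0,0,0,0,0,-1])

```text
time: 3.32
eef_pos: [465.7, -4.3, 114.3]
eef_rot: [0.74, 0.673, 0.001, 0.001]
contact_force: [5.0, 1.2, 5.9]
width: 0.123
```

```bash
cat > lid.py <<'E'
import numpy as np,sys,subprocess
hx,hy,hz=float(sys.argv[1]),float(sys.argv[2]),75
c=np.radians(-5.4); out=[]
for a in np.arange(float(sys.argv[3]),float(sys.argv[4])+1e-6,float(sys.argv[5])):
    t=np.radians(a)+np.arctan2(57,160); r=np.hypot(57,160)
    dx=-r*np.cos(t); out.append("%.1f,%.1f,%.1f,-5.4"%(hx+dx*np.cos(c),hy+dx*np.sin(c),hz+r*np.sin(t)-19))
print(out); print(subprocess.run(["python3","plan.py","0","70",*out],capture_output=True,text=True).stdout)
E
python3 lid.py 624.5 -20.5 8 104 8
python3 -c "
from h import *
s=state();print(s['contact_force'],s['width']*88)"
```

```text
['474.7,-6.3,134.7,-5.4', '487.0,-7.5,154.9,-5.4', '502.1,-8.9,173.1,-5.4', '519.5,-10.6,189.1,-5.4', '539.0,-12.4,202.5,-5.4', '560.1,-14.4,213.0,-5.4', '582.5,-16.5,220.5,-5.4', '605.7,-18.7,224.8,-5.4', '629.2,-20.9,225.8,-5.4', '652.7,-23.2,223.5,-5.4', '675.7,-25.3,217.9,-5.4', '697.6,-27.4,209.2,-5.4', '718.1,-29.3,197.5,-5.4']
pose [465.7  -4.3 114.3] t 3.33
[-0.018,0.154,-0.34,0.001,0,0,-1, -0.001,0.205,-0.337,0,0,0,-1, 0.001,0.253,-0.303,0,0,0,-1, -0.001,0.291,-0.267,0,0,0,-1, 0.001,0.326,-0.224,0,0,0,-1]
[0,0.353,-0.175,0,0,0,-1, 0,0.375,-0.125,0,0,0,-1, 0,0.388,-0.072,0,0,0,-1, 0.001,0.394,-0.017,0,0,0,-1, -0.001,0.393,0.038,0,0,0,-1]
[0.001,0.385,0.093,0,0,0,-1, 0,0.367,0.144,0,0,0,-1, 0.001,0.343,0.195,0,0,0,-1, 0,0,0,0,0,0,-1, 0,0,0,0,0,0,-1]
end [718.1 -29.3 197.5]

[5.0052684  1.19099787 5.87210232] 10.79661936830711
```

Request:
carry_out(moves=[0,0.154,-0.34,0,0,0,-1,0,0.205,-0.337,0,0,0,-1,0,0.253,-0.303,0,0,0,-1,0,0.291,-0.267,0,0,0,-1,0,0.326,-0.224,0,0,0,-1])

```text
time: 3.95
eef_pos: [537.8, -11.2, 200.0]
eef_rot: [0.74, 0.673, -0.002, -0.002]
contact_force: [7.4, -2.2, -18.7]
width: 0.118
```

```bash
python3 lid.py 624.5 -20.5 46 104 7.25; python3 - <<'E'
from h import *
p,d=get_image("scene");cv2.imwrite("pics/l1.png",p); s=state();print(s['contact_force'],s['width']*88)
E
```

```text
['554.7,-13.9,210.7,-5.4', '574.7,-15.8,218.3,-5.4', '595.5,-17.8,223.3,-5.4', '616.7,-19.8,225.7,-5.4', '638.1,-21.8,225.3,-5.4', '659.2,-23.8,222.2,-5.4', '679.9,-25.7,216.5,-5.4', '699.6,-27.6,208.2,-5.4', '718.1,-29.3,197.5,-5.4']
pose [537.8 -11.2 200. ] t 3.95
[-0.018,0.283,-0.18,-0.002,0,0,-1, 0,0.335,-0.126,0,0,0,-1, 0,0.349,-0.083,0,0,0,-1, 0,0.355,-0.04,0,0,0,-1, 0,0.358,0.007,0,0,0,-1]
[0.001,0.353,0.052,0,0,0,-1, 0.001,0.346,0.096,0,0,0,-1, -0.001,0.33,0.138,0,0,0,-1, 0.001,0.309,0.179,0,0,0,-1, 0,0,0,0,0,0,-1]
end [718.1 -29.3 197.5]

[  3.87974945  -0.08426976 -10.6096193 ] 10.38316011460177
```

View pics/l1.png

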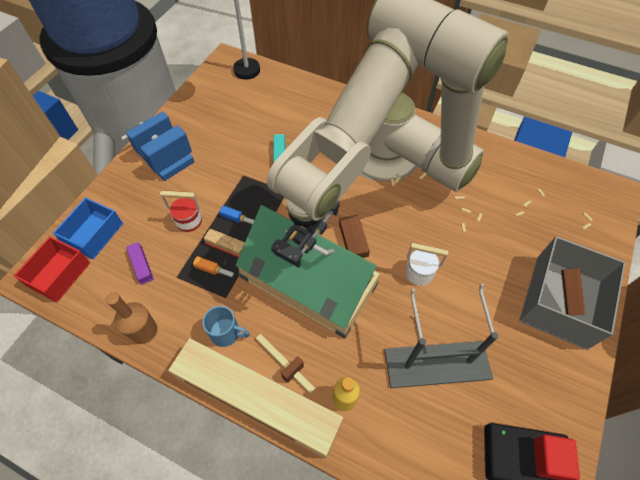

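The lid is rising with the bar held at px (310,245), so I'll continue along the arc.

Request:
carry_out(moves=[0,0.283,-0.18,0,0,0,-1,0,0.335,-0.126,0,0,0,-1,0,0.349,-0.083,0,0,0,-1,0,0.355,-0.04,0,0,0,-1,0,0.358,0.007,0,0,0,-1])

```text
time: 4.62
eef_pos: [637.2, -20.8, 224.2]
eef_rot: [0.74, 0.673, -0.003, -0.004]
contact_force: [-3.3, -1.7, -8.7]
width: 0.117
```

Request:
carry_out(moves=[0,0.353,0.052,0,0,0,-1,0,0.346,0.096,0,0,0,-1,0,0.33,0.138,0,0,0,-1,0,0.309,0.179,0,0,0,-1,0,0,0,0,0,0,-1])

```text
time: 5.25
eef_pos: [717.1, -28.5, 195.4]
eef_rot: [0.74, 0.673, -0.003, -0.003]
contact_force: [-7.1, -0.5, -11.9]
width: 0.111
```

```bash
python3 - <<'E'
from h import *
p,d=get_image("scene");cv2.imwrite("pics/l2.png",p); s=state();print(s['eef_pos'],s['contact_force'],s['width']*88)
E
```

```text
[716.3974559  -28.37558346 195.93698694] [ -8.10779919  -1.67485181 -13.77420519] 9.712878874586618
```

View pics/l2.png

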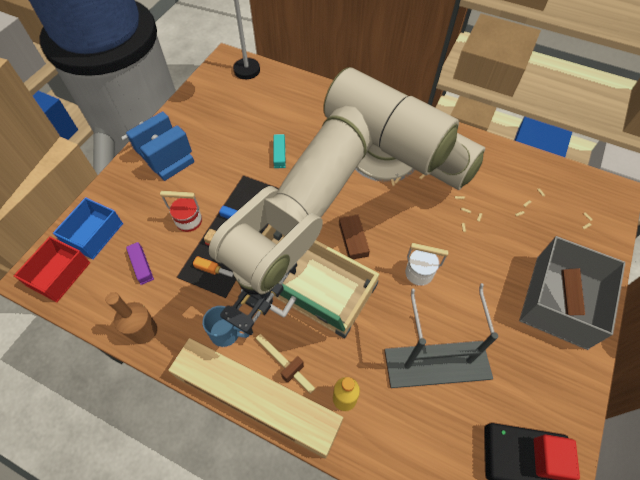

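The lid is past vertical: the chest interior is visible at px (320,285) and the lid stands behind it. I'll open slightly and rise.

Request:
carry_out(moves=[0,0,0,0,0,0,-0.45,0,0,0,0,0,0,-0.45,0,0,0,0,0,0,-0.45,0,0,-0.3,0,0,0,-0.45,0,0,-0.3,0,0,0,-0.45])

```text
time: 5.92
eef_pos: [718.5, -28.3, 236.5]
eef_rot: [0.74, 0.673, 0.0, 0.0]
contact_force: [1.0, -0.5, 0.2]
width: 0.277
```

Request:
carry_out(moves=[0,0,-0.4,0,0,0,-0.45,0,0,-0.4,0,0,0,-0.45,0,0,-0.4,0,0,0,-0.45,0,-0.4,-0.4,0,0,0,-0.45,0,-0.5,0,0,0,0,-0.45])

```text
time: 6.55
eef_pos: [664.6, -23.3, 333.7]
eef_rot: [0.74, 0.673, 0.001, 0.002]
contact_force: [-0.6, -0.3, -0.2]
width: 0.276
```

```bash
python3 - <<'E'
from h import *
p,d=get_image("scene");cv2.imwrite("pics/l3.png",p); s=state();print(s['eef_pos'],s['contact_force'],s['width']*88)
E
```

```text
[661.25541705 -22.40005425 333.55684909] [-1.2779597  -0.21878553  0.83242282] 24.03660613707799
```

View pics/l3.png

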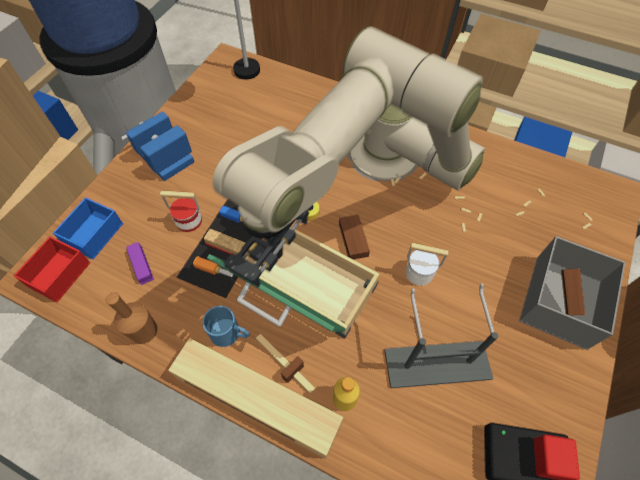

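The lid has fallen onto its stop, with the bar now at px (265,305) behind the chest and the interior open. Next is the blue gouge. I'll hover over it and re-check its position.

```bash
python3 plan.py 60 50 560,-170,250,4 445,-319,130,4
```

```text
pose [661.3 -22.4 333.6] t 6.6
[-0.65,-0.36,0.35,0,0,-0.013,0.36, -0.64,-0.39,0.35,0,0,-0.013,0.36, -0.62,-0.42,0.35,0,0,-0.013,0.36, -0.601,-0.436,0.342,0,0,-0.013,0.36, -0.47,-0.42,0.4,0,0,0,0.36]
[-0.47,-0.42,0.4,0,0,0,0.36, -0.47,-0.42,0.4,0,0,0,0.36, -0.47,-0.41,0.4,0,0,0,0.36, -0.464,-0.416,0.398,0,0,0,0.36, 0,0,0,0,0,0,0.36]
end [ 445. -319.  130.]
```

Request:
carry_out(moves=[-0.65,-0.36,0.35,0,0,-0.013,0.36,-0.64,-0.39,0.35,0,0,-0.013,0.36,-0.62,-0.42,0.35,0,0,-0.013,0.36,-0.6,-0.436,0.342,0,0,-0.013,0.36,-0.47,-0.42,0.4,0,0,0,0.36])

```text
time: 7.22
eef_pos: [539.4, -201.9, 224.1]
eef_rot: [0.682, 0.731, 0.0, 0.001]
contact_force: [0.4, -0.8, 0.0]
width: 0.68
```

Request:
carry_out(moves=[-0.47,-0.42,0.4,0,0,0,0.36,-0.47,-0.42,0.4,0,0,0,0.36,-0.47,-0.41,0.4,0,0,0,0.36,-0.464,-0.416,0.398,0,0,0,0.36,0,0,0,0,0,0,0.36])

```text
time: 7.85
eef_pos: [446.7, -320.8, 127.0]
eef_rot: [0.684, 0.73, -0.0, -0.001]
contact_force: [0.3, 0.1, 0.9]
width: 0.681
```

```bash
cat > look.py <<'E'
import sys
from h import *
# look.py name zmin zmax : largest blob in wrist view near TCP
n=sys.argv[1];z0,z1=map(float,sys.argv[2:4])
s=state();T=pose(s);p,d=get_image("wrist");cv2.imwrite(f"pics/{n}.png",p)
P=cloud("wrist",d,T);Z=P[...,2];rad=np.hypot(P[...,0]-T[0,3],P[...,1]-T[1,3])
m=clean((d>40)&(Z>z0)&(Z<z1)&(rad<float(sys.argv[4]) if len(sys.argv)>4 else (d>40)&(Z>z0)&(Z<z1)&(rad<90)))
print(s["eef_pos"].round(1),s["time"]);print(*rect(P,m)); v,u=np.where(m);print("px",u.min(),u.max(),v.min(),v.max())
E
python3 look.py w_blue 20 45; python3 - <<'E'
from h import *
p,d=get_image("top");cv2.imwrite("pics/t2.png",p)
E
```

```text
[ 446.7 -320.8  127. ] 7.85
[ 444.4 -293.7] [ 28.  118.4] 93.0 [21.5 32.4 34.4] 6957
px 295 341 94 292
```

View pics/w_blue.png

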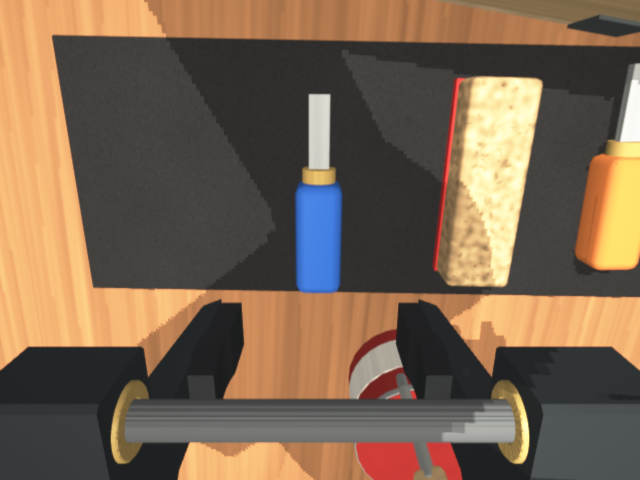

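View pics/t2.png

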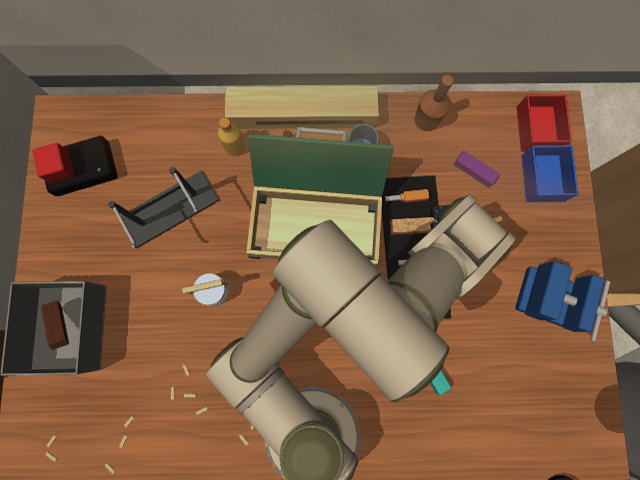

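The wrist picture shows the blue gouge at px (318,94–292), centred between the fingers, and the chest interior is open in the top view. I'll pick it.

```bash
python3 plan.py 60 50 444.5,-312,60,3 444.5,-312,16,3
```

```text
pose [ 448.5 -319.7  128.7] t 7.95
[0.07,-0.03,0.57,0,0,0.002,0.36, 0.063,-0.029,0.575,0,0,0.003,0.36, 0,0,0.733,0,0,0,0.36, 0,0,0,0,0,0,0.36, 0,0,0,0,0,0,0.36]
end [ 444.5 -312.    16. ]
```

Request:
carry_out(moves=[0.07,-0.03,0.57,0,0,0.002,0.36,0.063,-0.029,0.575,0,0,0.003,0.36,0,0,0,0,0,0,0.36,0,0,0,0,0,0,0.36,0,0,0,0,0,0,0.36])

```text
time: 8.57
eef_pos: [444.9, -312.3, 60.9]
eef_rot: [0.688, 0.726, -0.0, 0.002]
contact_force: [-0.9, -0.2, -0.2]
width: 0.679
```

```bash
python3 look.py w_blue2 20 45;python3 plan.py 60 50 444.5,-312,16,3
```

```text
[ 444.9 -312.3   60.9] 8.575
[ 444.1 -293.9] [ 28.1 118.9] 93.3 [21.6 32.4 34.3] 11496
px 289 350 113 366
pose [ 444.7 -312.2   60.7] t 8.62
[0.006,-0.004,0.744,0.001,0.001,0,0.36, 0,0,0,0,0,0,0.36, 0,0,0,0,0,0,0.36, 0,0,0,0,0,0,0.36, 0,0,0,0,0,0,0.36]
end [ 444.5 -312.    16. ]
```

Request:
carry_out(moves=[0,0,0.744,0,0,0,0.36,0,0,0,0,0,0,0.36,0,0,0,0,0,0,-1,0,0,0,0,0,0,-1,0,0,0,0,0,0,-1], squeeze=30)

```text
time: 9.25
eef_pos: [444.3, -312.1, 15.6]
eef_rot: [0.688, 0.726, -0.0, 0.001]
contact_force: [-0.1, -0.0, -0.3]
width: 0.361
```

Request:
carry_out(moves=[0,0,0,0,0,0,-1,0,0,0,0,0,0,-1,0,0,0,0,0,0,-1,0,0,-0.7,0,0,0,-1,0,0,-0.8,0,0,0,-1])

```text
time: 9.88
eef_pos: [443.6, -311.4, 105.2]
eef_rot: [0.688, 0.726, 0.0, -0.001]
contact_force: [1.0, -1.1, -0.8]
width: 0.316
```

```bash
cat > slot.py <<'E'
import numpy as np,sys
cx,cy=534.2,-12;c=np.radians(-5.4)
x,y=float(sys.argv[1]),float(sys.argv[2])
print("%.1f,%.1f"%(cx+x*np.cos(c)-y*np.sin(c),cy+x*np.sin(c)+y*np.cos(c)))
E
python3 slot.py 18 80; python3 slot.py 0 0; python3 slot.py 40 -80
python3 -c "
from h import *
s=state();print(s['eef_pos'],s['contact_force'],s['width']*88)"
A=$(python3 slot.py 18 80); python3 plan.py 0 50 450,-190,160,45 $A,130,84.6 $A,70,84.6
```

```text
559.6,66.0
534.2,-12.0
566.5,-95.4
[ 443.62461346 -311.39844622  105.22549266] [ 1.03040971 -1.14810524 -0.82345528] 27.809901584309703
pose [ 443.6 -311.4  105.2] t 9.88
[0.4,0.04,-0.18,0,0,-0.047,-1, 0.39,0.1,-0.18,0,0,-0.047,-1, 0.38,0.16,-0.18,0,0,-0.046,-1, 0.35,0.21,-0.18,0,0,-0.047,-1, 0.307,0.26,-0.189,0,-0.001,-0.046,-1]
[0.29,0.72,0.08,0,0,-0.037,-1, 0.2,0.75,0.08,0,0,-0.037,-1, 0.12,0.76,0.08,0,0,-0.037,-1, 0.02,0.77,0.09,0,0,-0.036,-1, -0.06,0.77,0.08,0,0,-0.037,-1]
[-0.152,0.762,0.088,0,0,-0.036,-1, 0,0,0.5,0,0,0,-1, 0,0.001,0.5,0,0,0,-1, 0,0,0,0,0,0,-1, 0,0,0,0,0,0,-1]
end [559.6  66.   70. ]
```

Request:
carry_out(moves=[0.4,0.04,-0.18,0,0,-0.047,-1,0.39,0.1,-0.18,0,0,-0.047,-1,0.38,0.16,-0.18,0,0,-0.046,-1,0.35,0.21,-0.18,0,0,-0.047,-1,0.307,0.26,-0.189,0,0,-0.046,-1])

```text
time: 10.5
eef_pos: [450.1, -189.4, 159.5]
eef_rot: [0.381, 0.925, 0.0, -0.0]
contact_force: [0.6, -0.4, -2.1]
width: 0.313
```

Request:
carry_out(moves=[0.29,0.72,0.08,0,0,-0.037,-1,0.2,0.75,0.08,0,0,-0.037,-1,0.12,0.76,0.08,0,0,-0.037,-1,0.02,0.77,0.09,0,0,-0.036,-1,-0.06,0.77,0.08,0,0,-0.037,-1])

```text
time: 11.12
eef_pos: [541.8, 24.3, 134.4]
eef_rot: [0.102, 0.995, -0.0, -0.0]
contact_force: [0.4, -0.7, -0.2]
width: 0.316
```

Request:
carry_out(moves=[-0.152,0.762,0.088,0,0,-0.036,-1,0,0,0,0,0,0,-1,0,0,0,0,0,0,-1,0,0,0,0,0,0,-1,0,0,0,0,0,0,-1])

```text
time: 11.75
eef_pos: [559.8, 64.8, 129.6]
eef_rot: [0.048, 0.999, -0.0, 0.0]
contact_force: [0.7, 0.4, -1.5]
width: 0.314
```

```bash
python3 - <<'E'
from h import *
p,d=get_image("scene");cv2.imwrite("pics/g1.png",cv2.resize(p[150:380,170:450],(730,600)))
p,d=get_image("wrist");cv2.imwrite("pics/g1w.png",p)
E
A=$(python3 slot.py 18 80); python3 plan.py 0 50 $A,70,84.6 $A,25,84.6
```

```text
pose [559.8  65.1 129.5] t 11.85
[0,0.01,0.5,0,0,0,-1, 0.006,0.004,0.492,0,0,-0.001,-1, 0,0,0.75,0,0,0,-1, 0,0,0,0,0,0,-1, 0,0,0,0,0,0,-1]
end [559.6  66.   25. ]
```

View pics/g1.png

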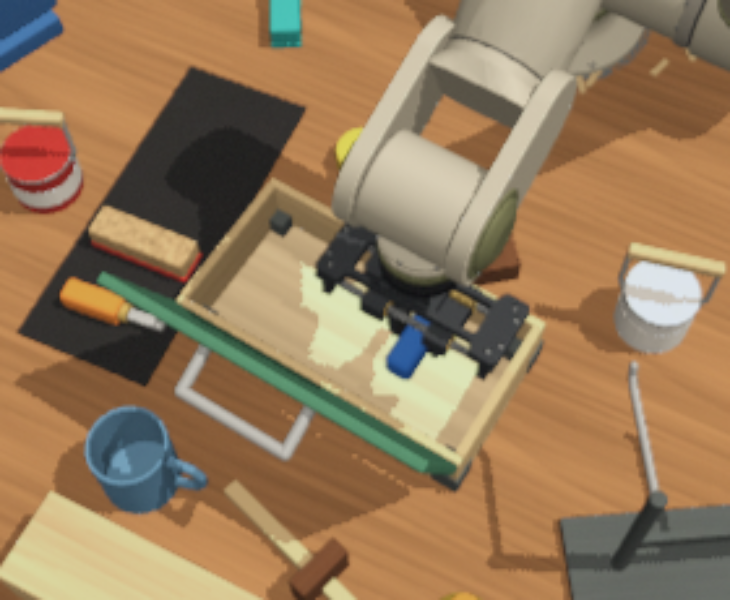

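View pics/g1w.png

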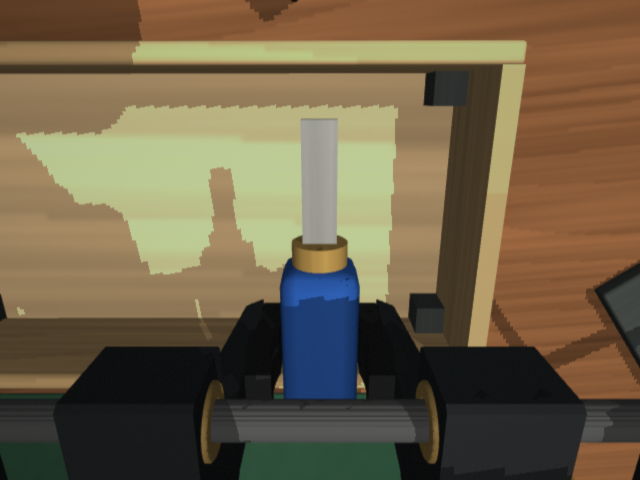

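The gouge is held straight above the chest at px (405,350) in the crop, clear of the rim and the lid, so I'll lower it.

Request:
carry_out(moves=[0,0.01,0.5,0,0,0,-1,0,0,0.49,0,0,0,-1,0,0,0.72,0,0,0,-1,0,0,0,0,0,0,-1,0,0,0,0,0,0,-0.15])

```text
time: 12.48
eef_pos: [560.8, 66.1, 28.3]
eef_rot: [0.047, 0.999, -0.0, 0.001]
contact_force: [0.9, 0.3, 0.7]
width: 0.402
```

Request:
carry_out(moves=[0,0,0,0,0,0,-0.15,0,0,0,0,0,0,-0.15,0,0,-0.7,0,0,0,-0.15,0,0,-0.9,0,0,0,0.1,0,0,-0.5,0,0,0,0.36])

```text
time: 13.1
eef_pos: [560.5, 66.3, 156.1]
eef_rot: [0.047, 0.999, -0.0, 0.002]
contact_force: [-0.3, -0.7, 0.7]
width: 0.629
```

```bash
python3 -c "
from h import *
s=state();print(s['eef_pos'],s['contact_force'],s['width']*88)"; python3 plan.py 66 50 540,-190,170,45 540,-281,130,2
```

```text
[560.52698661  66.26110773 156.14464413] [-0.28091468 -0.73583672  0.67571904] 55.358738197121674
pose [560.5  66.3 156.1] t 13.1
[-0.01,-0.71,-0.04,0,0,0.037,0.5, -0.09,-0.71,-0.04,0,0,0.037,0.5, -0.18,-0.69,-0.04,0,0,0.036,0.5, -0.25,-0.67,-0.04,0,0,0.037,0.5, -0.33,-0.64,-0.04,0,0.001,0.036,0.5]
[-0.397,-0.59,-0.032,0.001,0,0.037,0.5, -0.21,-0.21,0.13,0,0,0.048,0.5, -0.25,-0.18,0.13,0,0,0.048,0.5, -0.27,-0.14,0.14,0,0,0.048,0.5, -0.29,-0.1,0.13,0,0,0.047,0.5]
[-0.294,-0.059,0.138,0,0,0.048,0.5, 0,0,0,0,0,0,0.5, 0,0,0,0,0,0,0.5, 0,0,0,0,0,0,0.5, 0,0,0,0,0,0,0.5]
end [ 540. -281.  130.]
```

Request:
carry_out(moves=[0,-0.71,-0.04,0,0,0.037,0.5,-0.09,-0.71,-0.04,0,0,0.037,0.5,-0.18,-0.69,-0.04,0,0,0.036,0.5,-0.25,-0.67,-0.04,0,0,0.037,0.5,-0.33,-0.64,-0.04,0,0,0.036,0.5])

```text
time: 13.72
eef_pos: [541.9, -148.7, 165.6]
eef_rot: [0.33, 0.944, -0.0, 0.001]
contact_force: [0.6, 0.6, 0.2]
width: 0.748
```

Request:
carry_out(moves=[-0.4,-0.59,-0.03,0,0,0.037,0.5,-0.21,-0.21,0.13,0,0,0.048,0.5,-0.25,-0.18,0.13,0,0,0.048,0.5,-0.27,-0.14,0.14,0,0,0.048,0.5,-0.29,-0.1,0.13,0,0,0.047,0.5])

```text
time: 14.35
eef_pos: [539.2, -263.6, 135.1]
eef_rot: [0.641, 0.768, 0.0, 0.0]
contact_force: [0.6, 0.5, 0.3]
width: 0.751
```

Request:
carry_out(moves=[-0.294,-0.059,0.138,0,0,0.048,0.5,0,0,0,0,0,0,0.5,0,0,0,0,0,0,0.5,0,0,0,0,0,0,0.5,0,0,0,0,0,0,0.5])

```text
time: 14.98
eef_pos: [539.2, -280.5, 126.9]
eef_rot: [0.694, 0.72, 0.0, 0.0]
contact_force: [-0.0, 0.7, 0.4]
width: 0.75
```

```bash
python3 look.py w_cork 22 50; python3 plan.py 66 55 540,-281,75,2 540,-281,20,2
python3 -c "
from h import *
p,d=get_image('scene');cv2.imwrite('pics/s3.png',p)"
```

```text
[ 539.2 -280.5  126.9] 14.975
[ 541.2 -279.2] [ 38.1 119.4] 92.3 [37.3 39.5 40.6] 12317
px 288 356 140 334
pose [ 539.2 -280.7  126.8] t 15.03
[-0.006,0.013,0.863,0,0,0,0.5, 0,0,0.46,0,0,0,0.5, 0,0,0.457,0,0,0,0.5, 0,0,0,0,0,0,0.5, 0,0,0,0,0,0,0.5]
end [ 540. -281.   20.]
```

View pics/w_cork.png

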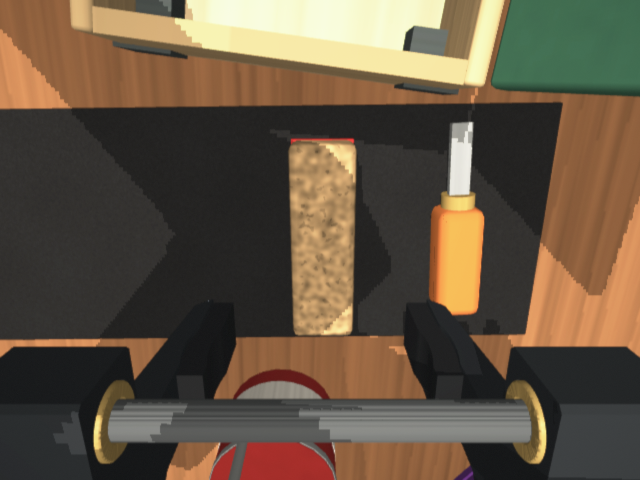

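View pics/s3.png

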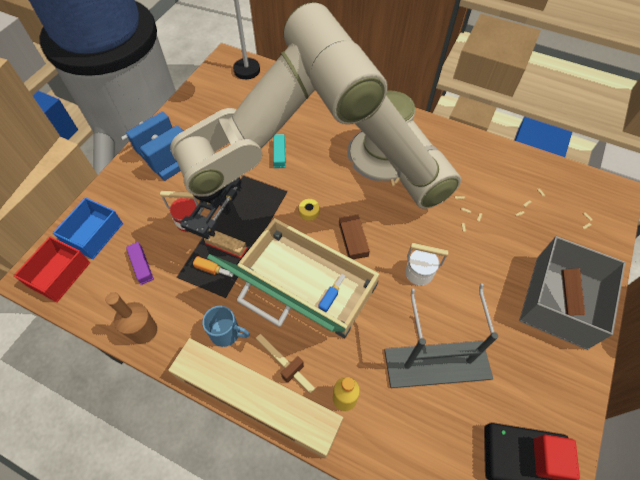

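The blue gouge lies in the chest at scene px (333,293). The cork block is at wrist px (288–356,140–334), centred between the fingers, so I'll pick it.

Request:
carry_out(moves=[0,0.03,0.86,0,0,0,0.5,0,0,0.46,0,0,0,0.5,0,0,0.457,0,0,0,0.5,0,0,0,0,0,0,0.5,0,0,0,0,0,0,-1])

```text
time: 15.7
eef_pos: [541.3, -281.3, 21.0]
eef_rot: [0.695, 0.719, 0.0, 0.001]
contact_force: [-0.5, 0.0, 0.5]
width: 0.66
```

Request:
carry_out(moves=[0,0,0,0,0,0,-1,0,0,0,0,0,0,-1,0,0,0,0,0,0,-1,0,0,0,0,0,0,-1,0,0,-0.7,0,0,0,-1])

```text
time: 16.32
eef_pos: [539.5, -280.0, 59.9]
eef_rot: [0.695, 0.719, -0.0, -0.003]
contact_force: [0.8, 0.1, -0.9]
width: 0.431
```

Request:
carry_out(moves=[0,0,-0.8,0,0,0,-1,0,0,-0.7,0,0,0,-1,0,0,0,0,0,0,-1,0,0,0,0,0,0,-1,0,0,0,0,0,0,-1])

```text
time: 16.95
eef_pos: [540.3, -280.6, 150.2]
eef_rot: [0.695, 0.719, -0.0, -0.002]
contact_force: [-0.3, -0.2, -1.3]
width: 0.428
```

```bash
python3 -c "
from h import *
s=state();print(s['eef_pos'],s['contact_force'],s['width']*88)"; python3 plan.py 0 50 535,-200,160,45 534,-12,130,84.6 534,-12,75,84.6
```

```text
[ 540.31914776 -280.57993046  150.16929906] [-0.34128289 -0.21249009 -1.26782366] 37.68415461918078
pose [ 540.3 -280.6  150.2] t 16.95
[0.27,-0.01,-0.03,0,0,-0.048,-1, 0.27,0.03,-0.03,0,0,-0.048,-1, 0.26,0.07,-0.03,0,0,-0.048,-1, 0.24,0.11,-0.04,0,0,-0.048,-1, 0.227,0.149,-0.031,0,-0.001,-0.047,-1]
[0.56,0.55,0.12,0,0,-0.055,-1, 0.45,0.64,0.13,0,0,-0.055,-1, 0.34,0.71,0.12,0,0,-0.055,-1, 0.211,0.75,0.129,0,0,-0.055,-1, 0,0,0.46,0,0,0,-1]
[0,0,0.456,0,0,0,-1, 0,0,0,0,0,0,-1, 0,0,0,0,0,0,-1, 0,0,0,0,0,0,-1, 0,0,0,0,0,0,-1]
end [534. -12.  75.]
```

Request:
carry_out(moves=[0.27,-0.01,-0.03,0,0,-0.048,-1,0.27,0.03,-0.03,0,0,-0.048,-1,0.26,0.07,-0.03,0,0,-0.048,-1,0.24,0.11,-0.04,0,0,-0.048,-1,0.227,0.149,-0.03,0,0,-0.047,-1])

```text
time: 17.58
eef_pos: [535.1, -199.7, 160.4]
eef_rot: [0.381, 0.925, 0.0, -0.001]
contact_force: [0.2, 0.7, -0.8]
width: 0.425
```

Request:
carry_out(moves=[0.56,0.55,0.12,0,0,-0.055,-1,0.45,0.64,0.13,0,0,-0.055,-1,0.34,0.71,0.12,0,0,-0.055,-1,0.21,0.75,0.13,0,0,-0.055,-1,0,0,0,0,0,0,-1])

```text
time: 18.2
eef_pos: [533.6, -9.7, 130.1]
eef_rot: [0.045, 0.999, 0.0, -0.002]
contact_force: [-0.4, -0.9, -0.1]
width: 0.423
```

Request:
carry_out(moves=[0,0,0.46,0,0,0,-1,0,0,0.46,0,0,0,-1,0,0,0.4,0,0,0,-1,0,0,0.4,0,0,0,-1,0,0,0,0,0,0,-1])

```text
time: 18.82
eef_pos: [533.9, -13.1, 26.9]
eef_rot: [0.048, 0.999, 0.0, -0.002]
contact_force: [0.1, -0.3, -0.2]
width: 0.424
```

Request:
carry_out(moves=[0,0,0,0,0,0,0.1,0,0,0,0,0,0,0.1,0,0,0,0,0,0,0.1,0,0,-0.7,0,0,0,0.1,0,0,-0.9,0,0,0,0.1])

```text
time: 19.45
eef_pos: [534.0, -12.2, 125.1]
eef_rot: [0.047, 0.999, 0.0, -0.001]
contact_force: [-0.0, 0.2, 0.5]
width: 0.55
```

```bash
python3 -c "
from h import *
s=state();print(s['eef_pos'],s['contact_force'],s['width']*88)
p,d=get_image('scene');cv2.imwrite('pics/s4.png',p)"; python3 plan.py 60 50 540,-190,170,45 622,-300,130,5
```

```text
[534.02677362 -12.23376119 125.05707569] [-0.03153879  0.18127585  0.54760798] 48.36034684400894
pose [536.9 -12.7 132.4] t 19.5
[-0.08,-0.73,-0.15,0,0.001,0.055,0.36, -0.21,-0.71,-0.16,0,0.001,0.055,0.36, -0.33,-0.66,-0.16,0,0.001,0.055,0.36, -0.437,-0.601,-0.153,0,0,0.055,0.36, -0.57,-0.08,0.17,0,0,0.056,0.36]
[-0.57,0.02,0.17,0,0,0.055,0.36, -0.56,0.11,0.16,0,0,0.056,0.36, -0.53,0.211,0.167,0,0,0.055,0.36, 0,0,0,0,0,0,0.36, 0,0,0,0,0,0,0.36]
end [ 622. -300.  130.]
```

View pics/s4.png

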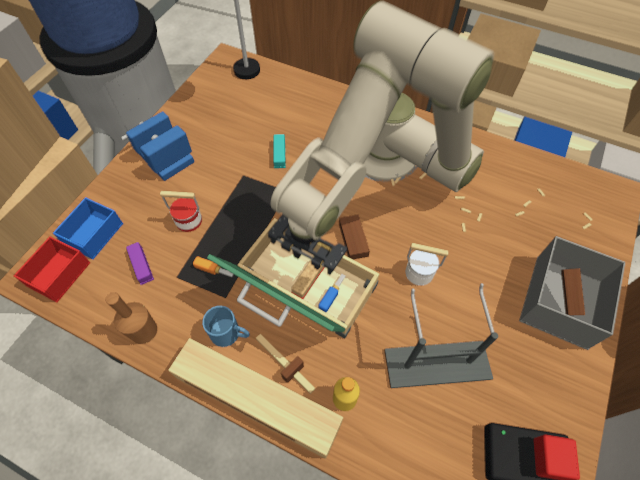

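The cork block is in the chest at px (308,280). For the orange gouge I'll approach well clear of the lid's side edge.

```bash
python3 plan.py 60 55 520,-190,160,45 530,-305,150,5 622,-302,130,5
```

```text
pose [536.9 -12.7 132.4] t 19.5
[0,-0.74,-0.11,0,0.001,0.055,0.36, -0.13,-0.73,-0.12,0,0.001,0.055,0.36, -0.25,-0.7,-0.11,0,0.001,0.055,0.36, -0.369,-0.646,-0.118,0,0,0.055,0.36, -0.37,-0.31,0.04,0,0,0.056,0.36]
[-0.42,-0.24,0.04,0,0,0.055,0.36, -0.45,-0.17,0.04,0,0,0.056,0.36, -0.469,-0.08,0.046,0,0,0.055,0.36, -0.04,0.77,0.17,0,0,0,0.36, -0.045,0.762,0.165,0,0,0,0.36]
end [ 622. -302.  130.]
```

Request:
carry_out(moves=[0,-0.74,-0.11,0,0,0.055,0.36,-0.13,-0.73,-0.12,0,0,0.055,0.36,-0.25,-0.7,-0.11,0,0,0.055,0.36,-0.37,-0.646,-0.118,0,0,0.055,0.36,-0.37,-0.31,0.04,0,0,0.056,0.36])

```text
time: 20.12
eef_pos: [520.2, -220.6, 150.2]
eef_rot: [0.466, 0.885, -0.0, 0.001]
contact_force: [0.3, -0.3, -0.8]
width: 0.68
```

Request:
carry_out(moves=[-0.42,-0.24,0.04,0,0,0.055,0.36,-0.45,-0.17,0.04,0,0,0.056,0.36,-0.469,-0.08,0.046,0,0,0.055,0.36,-0.04,0.77,0.17,0,0,0,0.36,-0.045,0.762,0.165,0,0,0,0.36])

```text
time: 20.75
eef_pos: [620.7, -302.3, 121.8]
eef_rot: [0.676, 0.737, 0.0, 0.0]
contact_force: [0.7, 0.8, 0.5]
width: 0.684
```

Request:
carry_out(moves=[0,0,0,0,0,0,0.36,0,0,0,0,0,0,0.36,0,0,0,0,0,0,0.36,0,0,0,0,0,0,0.36,0,0,0,0,0,0,0.36])

```text
time: 21.38
eef_pos: [619.4, -301.9, 122.1]
eef_rot: [0.676, 0.737, 0.0, 0.0]
contact_force: [-0.3, 0.0, 0.1]
width: 0.682
```

```bash
python3 look.py w_or 20 45; python3 plan.py 60 55 624,-300,70,5 
```

```text
[ 619.4 -301.9  122.1] 21.375
[ 624.7 -268.4] [ 28.  113.8] 95.3 [21.7 32.5 34.4] 7133
px 309 357 87 283
pose [ 619.5 -301.9  122. ] t 21.43
[0.024,0.077,0.866,0,0,0,0.36, 0,0,0,0,0,0,0.36, 0,0,0,0,0,0,0.36, 0,0,0,0,0,0,0.36, 0,0,0,0,0,0,0.36]
end [ 624. -300.   70.]
```

View pics/w_or.png

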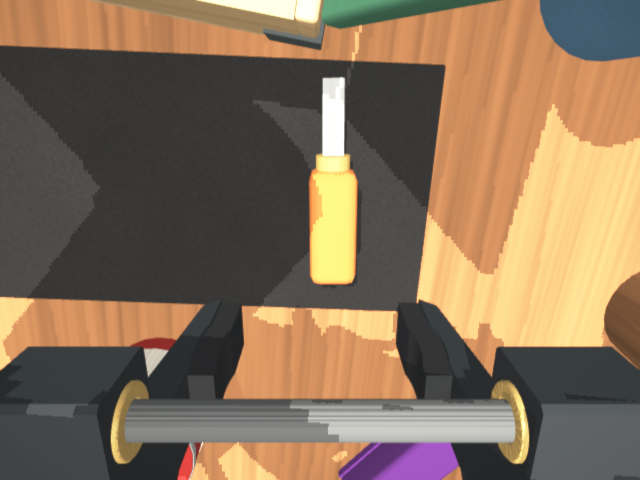

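The orange gouge is at wrist px (309–357,77–283), about 12 px right of jaw centre. I'll correct that while descending.

```bash
python3 plan.py 60 55 627.3,-300,70,5 627.3,-300,16,5 
```

```text
pose [ 619.5 -301.9  122. ] t 21.43
[0.02,0.132,0.866,0,0,0,0.36, 0,0,0.9,0,0,0,0.36, 0,0,0,0,0,0,0.36, 0,0,0,0,0,0,0.36, 0,0,0,0,0,0,0.36]
end [ 627.3 -300.    16. ]
```

Request:
carry_out(moves=[0.02,0.13,0.43,0,0,0,0.36,0,0,0.43,0,0,0,0.36,0,0,0.4,0,0,0,0.36,0,0,0.4,0,0,0,0.36,0,0,0,0,0,0,0.36])

```text
time: 22.05
eef_pos: [626.6, -299.4, 20.4]
eef_rot: [0.676, 0.737, -0.0, -0.002]
contact_force: [-0.8, -0.3, 0.3]
width: 0.679
```

```bash
python3 plan.py 60 55 627.3,-300,16,5 
```

```text
pose [ 626.6 -299.4   20.4] t 22.05
[-0.012,0.012,0.074,-0.001,-0.001,0,0.36, 0,0,0,0,0,0,0.36, 0,0,0,0,0,0,0.36, 0,0,0,0,0,0,0.36, 0,0,0,0,0,0,0.36]
end [ 627.3 -300.    16. ]
```

Request:
carry_out(moves=[0,0,0.05,0,0,0,-1,0,0,0,0,0,0,-1,0,0,0,0,0,0,-1,0,0,0,0,0,0,-1,0,0,0,0,0,0,-1])

```text
time: 22.68
eef_pos: [627.6, -300.0, 19.7]
eef_rot: [0.675, 0.737, 0.0, 0.0]
contact_force: [-1.3, -0.1, 4.3]
width: 0.314
```

Request:
carry_out(moves=[0,0,0,0,0,0,-1,0,-0.1,-0.6,0,0,0,-1,0,-0.3,-0.8,0,0,0,-1,0,-0.6,-0.6,0,0,0,-1,0,-0.7,-0.3,0,0,0,-1])

```text
time: 23.3
eef_pos: [525.2, -308.9, 158.6]
eef_rot: [0.675, 0.738, -0.0, 0.001]
contact_force: [-0.3, -1.0, -0.9]
width: 0.315
```

```bash
python3 -c "
from h import *
s=state();print(s['eef_pos'],s['contact_force'],s['width']*88)"; A=$(python3 slot.py 32 -80); python3 plan.py 0 50 500,-240,160,45 $A,130,84.6
```

```text
[ 525.20500668 -308.93675252  158.60756511] [-0.34262375 -0.99624383 -0.88143968] 27.751699578626344
pose [ 525.2 -308.9  158.6] t 23.3
[0.3,-0.08,-0.01,0,0,-0.055,-1, 0.3,-0.03,-0.01,0,0,-0.056,-1, 0.3,0.03,0,0,0,-0.055,-1, 0.3,0.078,-0.006,0,0.001,-0.056,-1, 0.26,0.6,0.13,0,0,-0.055,-1]
[0.15,0.64,0.12,0,0,-0.055,-1, 0.03,0.65,0.13,0,0,-0.055,-1, -0.073,0.644,0.122,0,0,-0.055,-1, 0,0,0,0,0,0,-1, 0,0,0,0,0,0,-1]
end [558.5 -94.7 130. ]
```

Request:
carry_out(moves=[0.3,-0.08,0,0,0,-0.055,-1,0.3,-0.03,0,0,0,-0.056,-1,0.3,0.03,0,0,0,-0.055,-1,0.3,0.08,0,0,0,-0.056,-1,0.26,0.6,0.13,0,0,-0.055,-1])

```text
time: 23.92
eef_pos: [514.7, -203.4, 149.3]
eef_rot: [0.3, 0.954, -0.0, 0.0]
contact_force: [-0.0, 0.2, -0.7]
width: 0.309
```

Request:
carry_out(moves=[0.15,0.64,0.12,0,0,-0.055,-1,0.03,0.65,0.13,0,0,-0.055,-1,-0.07,0.644,0.122,0,0,-0.055,-1,0,0,0,0,0,0,-1,0,0,0,0,0,0,-1])

```text
time: 24.55
eef_pos: [559.0, -94.9, 126.8]
eef_rot: [0.048, 0.999, -0.0, -0.0]
contact_force: [0.2, -0.4, -0.9]
width: 0.316
```

```bash
python3 -c "
from h import *
p,d=get_image('wrist');cv2.imwrite('pics/w_or2.png',p)"; A=$(python3 slot.py 32 -80); python3 plan.py 0 40 $A,70,84.6 $A,26,84.6
```

```text
pose [559.  -95.3 127. ] t 24.6
[0,0,0.47,0,0,0,-1, 0.009,0.009,0.48,0,0,-0.001,-1, 0,0,0.37,0,0,0,-1, 0,0.001,0.363,0,0,0,-1, 0,0,0,0,0,0,-1]
end [558.5 -94.7  26. ]
```

View pics/w_or2.png

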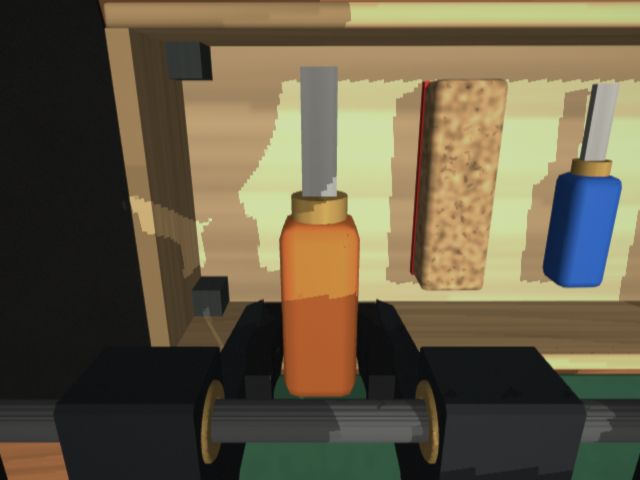

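The orange gouge at px (320,65–395) is above free floor, and the cork (460,185) and blue gouge (590,190) lie flat beside it. I'll lower it and let go.

Request:
carry_out(moves=[0,0,0.47,0,0,0,-1,0,0,0.48,0,0,0,-1,0,0,0.37,0,0,0,-1,0,0,0.36,0,0,0,-1,0,0,0,0,0,0,-1])

```text
time: 25.22
eef_pos: [558.6, -95.4, 25.5]
eef_rot: [0.049, 0.999, 0.0, -0.001]
contact_force: [-0.3, -1.3, -1.7]
width: 0.316
```

Request:
carry_out(moves=[0,0,0,0,0,0,-0.15,0,0,0,0,0,0,-0.15,0,0,0,0,0,0,-0.15,0,0,-0.7,0,0,0,-0.15,0,0,-0.9,0,0,0,-0.15])

```text
time: 25.85
eef_pos: [558.6, -94.3, 122.8]
eef_rot: [0.047, 0.999, 0.0, -0.001]
contact_force: [0.9, -0.7, 0.6]
width: 0.425
```

Request:
carry_out(moves=[0,0,-0.8,0,0,0,0,0.5,0,-0.8,0,0,0,0,0.5,0,0,0,0,0,0,0,0,0,0,0,0,0,0,0,0,0,0,0,0])

```text
time: 26.48
eef_pos: [499.9, -88.9, 218.1]
eef_rot: [0.047, 0.999, -0.0, 0.0]
contact_force: [0.2, -0.7, -0.6]
width: 0.502
```

```bash
python3 -c "
from h import *
print(state()['eef_pos'])
p,d=get_image('wrist');cv2.imwrite('pics/w_ch.png',p)
p,d=get_image('scene');cv2.imwrite('pics/s5.png',p)
ok=d>100;P=cloud('scene',d);Z=P[...,2]
def rp(n,m): print(n,*rect(P,clean(m&ok)))
rp('rtbar',box(155,180,210,205)&(Z>120)&(Z<160))
rp('rtlid',box(155,180,210,235)&(Z>60)&(Z<80))
"
```

```text
[499.93165337 -88.87304107 218.10675978]
rtbar [ 513.6 -427.5] [17.1 96.6] 112.8 [129.7 139.1 143.9] 214
rtlid [ 515.  -427.4] [77.3 84.1] 57.4 [64.  69.  73.1] 529
```

View pics/w_ch.png

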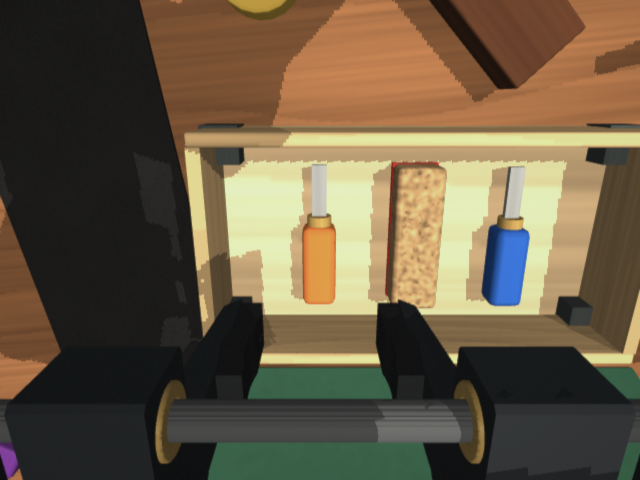

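View pics/s5.png

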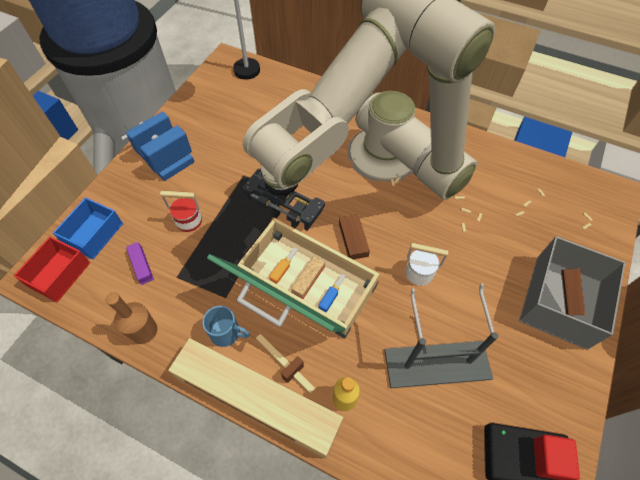

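All three tools lie flat in the chest: orange (320,235), cork (415,235) and blue (506,240) in the wrist view. Next is the white tin, going to the left hook.

```bash
python3 plan.py 60 50 400,110,230,45 376,237,210,11.7
```

```text
pose [500.1 -88.9 217.7] t 26.57
[0.39,0.63,-0.04,0,0,0.044,0.36, 0.48,0.57,-0.04,0,0,0.044,0.36, 0.55,0.5,-0.04,0,0,0.044,0.36, 0.62,0.41,-0.04,0,0,0.044,0.36, 0.662,0.326,-0.043,0,0,0.044,0.36]
[0.44,0.3,0.08,0,0,0.046,0.36, 0.49,0.24,0.08,0,0,0.046,0.36, 0.51,0.16,0.09,0,0,0.046,0.36, 0.534,0.091,0.084,0,0,0.047,0.36, 0,0,0,0,0,0,0.36]
end [376. 237. 210.]
```

Request:
carry_out(moves=[0.39,0.63,-0.04,0,0,0.044,0.36,0.48,0.57,-0.04,0,0,0.044,0.36,0.55,0.5,-0.04,0,0,0.044,0.36,0.62,0.41,-0.04,0,0,0.044,0.36,0.662,0.326,-0.043,0,0,0.044,0.36])

```text
time: 27.2
eef_pos: [399.1, 111.3, 230.1]
eef_rot: [0.385, 0.923, -0.0, -0.0]
contact_force: [1.2, -0.3, -0.4]
width: 0.683
```

Request:
carry_out(moves=[0.44,0.3,0.08,0,0,0.046,0.36,0.49,0.24,0.08,0,0,0.046,0.36,0.51,0.16,0.09,0,0,0.046,0.36,0.534,0.091,0.084,0,0,0.047,0.36,0,0,0,0,0,0,0.36])

```text
time: 27.82
eef_pos: [375.3, 238.6, 209.6]
eef_rot: [0.631, 0.776, -0.001, -0.0]
contact_force: [0.5, -0.5, -0.1]
width: 0.68
```

Request:
carry_out(moves=[0,0,0,0,0,0,0.36,0,0,0,0,0,0,0.36,0,0,0,0,0,0,0.36,0,0,0,0,0,0,0.36,0,0,0,0,0,0,0.36])

```text
time: 28.45
eef_pos: [375.5, 237.0, 210.4]
eef_rot: [0.632, 0.775, 0.0, 0.0]
contact_force: [0.7, 1.6, 0.1]
width: 0.684
```

```bash
python3 look.py w_wt 120 155 110; python3 plan.py 60 50 376,237,123,11.7
```

```text
[375.5 237.  210.4] 28.45
[371.7 261.2] [14.  95.8] 101.8 [141.3 143.4 144.6] 4635
px 307 334 121 299
pose [375.5 237.  210.3] t 28.5
[0,0,0.73,0,0,0,0.36, -0.002,0.009,0.726,0,0,0,0.36, 0,0,0,0,0,0,0.36, 0,0,0,0,0,0,0.36, 0,0,0,0,0,0,0.36]
end [376. 237. 123.]
```

View pics/w_wt.png

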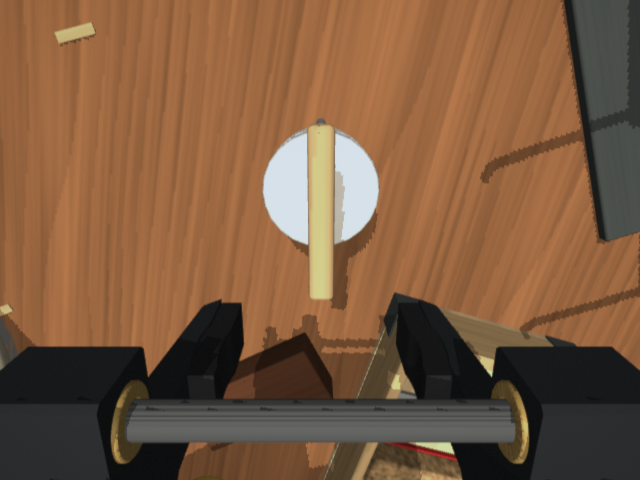

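The bar is at px (320,121–299), centred between the fingers, with my grip point 24 mm off its middle. I'll grip it.

Request:
carry_out(moves=[0,0,0.73,0,0,0,0.36,0.01,0.01,0.75,0,0,0,0.36,0,0,0,0,0,0,0.36,0,0,0,0,0,0,-1,0,0,0,0,0,0,-1], squeeze=60)

```text
time: 29.12
eef_pos: [376.7, 238.1, 123.1]
eef_rot: [0.632, 0.775, 0.001, 0.001]
contact_force: [0.0, 0.0, 0.8]
width: 0.477
```

Request:
carry_out(moves=[0,0,0,0,0,0,-1,0,0,0,0,0,0,-1,0,0,0,0,0,0,-1,0,0,0,0,0,0,-1,0,0,-0.2,0,0,0,-1])

```text
time: 29.75
eef_pos: [375.2, 237.6, 133.2]
eef_rot: [0.632, 0.775, -0.001, -0.001]
contact_force: [-0.4, 0.4, -2.8]
width: 0.151
```

Request:
carry_out(moves=[0,0,-0.5,0,0,0,-1,0,0,-0.6,0,0,0,-1,0,0,-0.6,0,0,0,-1,0,0,0,0,0,0,-1,0,0,0,0,0,0,-1])

```text
time: 30.38
eef_pos: [375.2, 237.6, 234.3]
eef_rot: [0.632, 0.775, -0.001, -0.001]
contact_force: [0.1, -0.3, -4.5]
width: 0.151
```

```bash
python3 -c "
from h import *
s=state();print(s['eef_pos'],s['contact_force'],s['ft_torque'],s['width']*88)
p,d=get_image('wrist');cv2.imwrite('pics/w_wt2.png',p)
p,d=get_image('scene');cv2.imwrite('pics/s6.png',cv2.resize(p[150:420,330:580],(556,600)));np.save('pics/s6.npy',d)
ok=d>100;P=cloud('scene',d);Z=P[...,2]
"
```

```text
[375.18079666 237.59301723 234.3070007 ] [ 0.06089088 -0.27374173 -4.50691421] [-0.09243286  0.01203227  0.01163501] 13.29902508633251
```

View pics/s6.png

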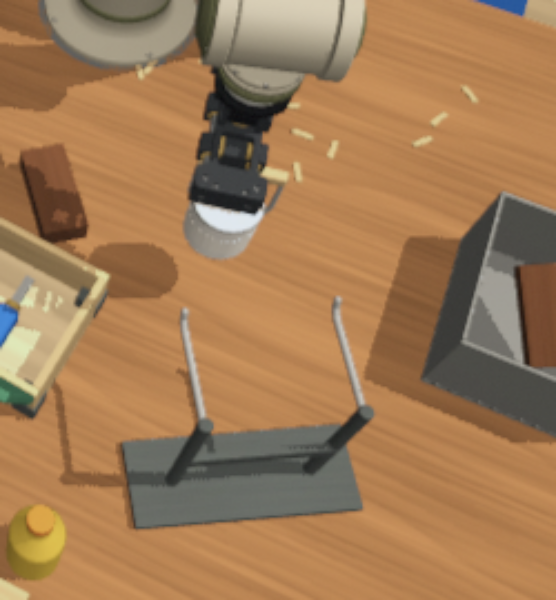

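View pics/w_wt2.png

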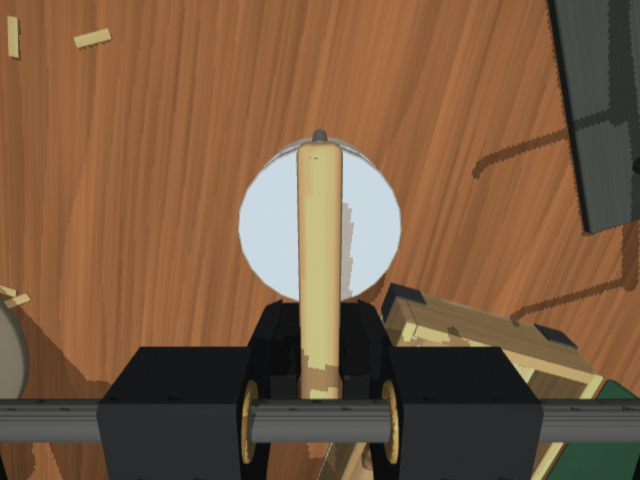

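The tin is lifted level and the bar is square in the fingers. I'll carry it to just short of the left hook's tip and turn it square to the rod.

```bash
python3 plan.py 0 35 417.7,346.6,231,31.7
```

```text
pose [375.2 237.6 234.1] t 30.48
[0.41,0.27,0.01,0,0,-0.028,-1, 0.38,0.3,0.01,0,0,-0.028,-1, 0.36,0.33,0.01,0,0,-0.028,-1, 0.326,0.361,0.017,-0.001,0,-0.027,-1, 0,0,0,0,0,0,-1]
end [417.7 346.6 231. ]
```

Request:
carry_out(moves=[0.41,0.27,0.01,0,0,-0.028,-1,0.38,0.3,0.01,0,0,-0.028,-1,0.36,0.33,0.01,0,0,-0.028,-1,0.326,0.361,0.017,0,0,-0.027,-1,0,0,0,0,0,0,-1])

```text
time: 31.1
eef_pos: [418.3, 347.8, 230.8]
eef_rot: [0.487, 0.874, -0.001, -0.001]
contact_force: [0.3, -0.3, -4.2]
width: 0.149
```

Request:
carry_out(moves=[0,0,0,0,0,0,-1,0,0,0,0,0,0,-1,0,0,0,0,0,0,-1,0,0,0,0,0,0,-1,0,0,0,0,0,0,-1])

```text
time: 31.72
eef_pos: [418.4, 346.7, 232.8]
eef_rot: [0.488, 0.873, 0.0, 0.0]
contact_force: [1.2, 0.2, -4.0]
width: 0.146
```

```bash
cat > hk.py <<'E'
import sys
from h import *
s=state();T=pose(s);print(s['eef_pos'].round(1),s['width']*88, s['contact_force'].round(1))
n=sys.argv[1]
p,d=get_image('wrist');cv2.imwrite(f'pics/{n}w.png',p)
P=cloud('wrist',d,T);Z=P[...,2];ok=d>40
m=ok&(Z>192)&(Z<222)&(np.hypot(P[...,0]-500,P[...,1]-350)<170)
nn,l,st,_=cv2.connectedComponentsWithStats(m.astype(np.uint8))
for i in range(1,nn):
    if st[i,4]>150: print('wrist blob',st[i],*rect(P,l==i))
m=ok&(Z>225)&(Z<270)
if m.sum()>50:
    m=clean(m);print('bar',*rect(P,m)); q=P[m]
    f=q[:,:2]@np.array([-.5255,.851]); print('slope dz/df',np.polyfit(f,q[:,2],1)[0])
p,d=get_image('scene');cv2.imwrite(f'pics/{n}s.png',cv2.resize(p[150:420,330:580],(556,600)))
p,d=get_image('top');cv2.imwrite(f'pics/{n}t.png',cv2.resize(p[140:320,80:280],(660,594)))
E
python3 hk.py k1
```

```text
[418.4 346.7 232.8] 12.875226528114398 [ 1.2  0.2 -4. ]
wrist blob [ 457  230  183   31 3367] [490.2 420.1] [ 8.3 85.5] 30.8 [202.4 205.3 220. ] 3367
bar [409.3 369.5] [43.5 90.5] 106.3 [243.7 254.4 265. ] 15609
slope dz/df -0.023142188455968875
```

View pics/k1w.png

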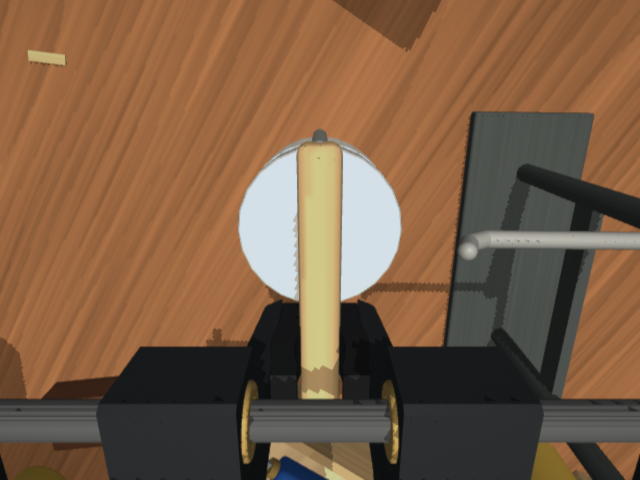

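View pics/k1s.png

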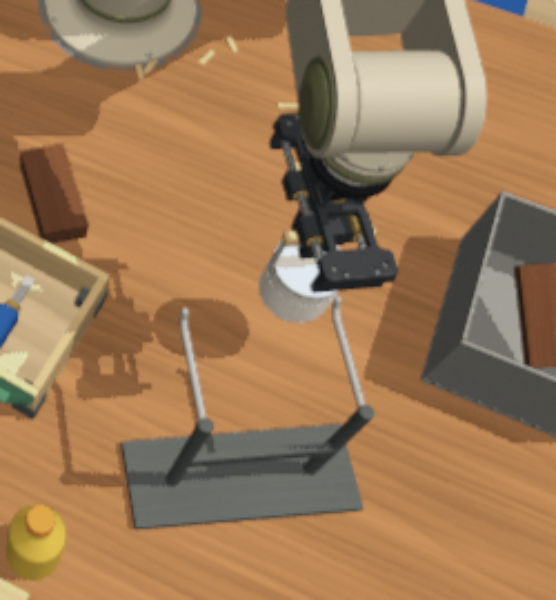

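The wrist view shows the rod tip at px (468,250), with the rod running parallel to the jaw axis at row 240. Its measured line passes within 1 mm of the planned one, so I'll thread the handle over the hook.

```bash
python3 plan.py 0 25 501.1,398.1,231,31.5
```

```text
pose [418.3 346.8 232.7] t 31.88
[0,0.41,0.01,0,0,0,-1, 0,0.4,0.01,0,0,0,-1, 0,0.41,0,0,0,0,-1, 0.004,0.403,0.008,0,0,0.001,-1, 0,0,0,0,0,0,-1]
end [501.1 398.1 231. ]
```

Request:
carry_out(moves=[0,0.41,0.01,0,0,0,-1,0,0.4,0.01,0,0,0,-1,0,0.41,0,0,0,0,-1,0,0.4,0.01,0,0,0,-1,0,0,0,0,0,0,-1])

```text
time: 32.5
eef_pos: [501.9, 398.1, 229.9]
eef_rot: [0.488, 0.873, -0.0, -0.0]
contact_force: [0.0, -0.6, -3.8]
width: 0.155
```

Request:
carry_out(moves=[0,0,0,0,0,0,-1,0,0,0,0,0,0,-1,0,0,0,0,0,0,-1,0,0,0,0,0,0,-1,0,0,0,0,0,0,-1])

```text
time: 33.12
eef_pos: [501.0, 397.8, 231.0]
eef_rot: [0.487, 0.873, -0.0, 0.0]
contact_force: [-0.5, -0.1, -3.4]
width: 0.15
```

```bash
python3 hk.py k2
```

```text
[501.  397.8 231. ] 13.204644036518417 [-0.5 -0.1 -3.4]
wrist blob [ 342  219  189   48 4228] [529.9 445.8] [16.2 78.8] 27.4 [200.5 205.3 212.1] 4228
wrist blob [ 218  231   80   31 1479] [467.1 405.9] [ 8.2 31.3] 30.7 [202.9 207.1 221. ] 1479
bar [485.5 417. ] [43.4 90. ] 137.0 [242.1 252.5 264.8] 15891
slope dz/df -0.02995100684161516
```

View pics/k2w.png

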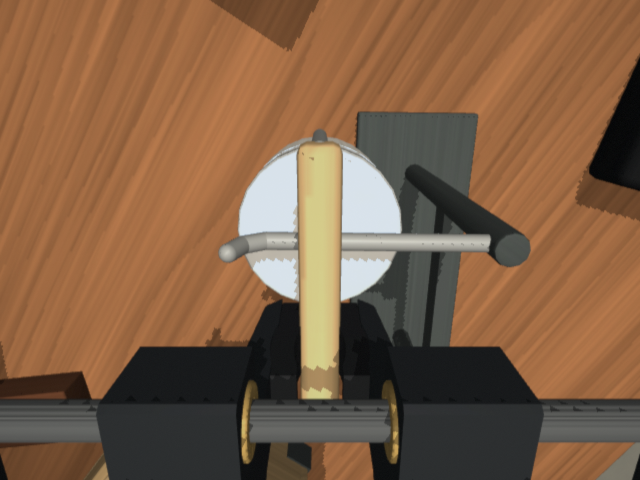

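View pics/k2s.png

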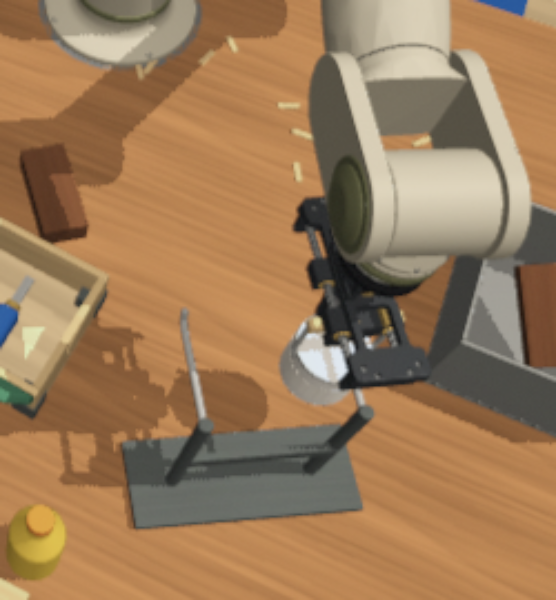

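The rod runs through the handle loop at row 243, with the upturned tip at px (228,252) on the near side. I'll lower in steps and watch the force.

Request:
carry_out(moves=[0,0,0.17,0,0,0,-1,0,0,0.17,0,0,0,-1,0,0,0.15,0,0,0,-1,0,0,0,0,0,0,-1,0,0,0,0,0,0,-1])

```text
time: 33.9
eef_pos: [501.2, 397.9, 201.8]
eef_rot: [0.487, 0.873, 0.0, 0.0]
contact_force: [0.2, 0.6, -3.4]
width: 0.152
```

Request:
carry_out(moves=[0,0,0.02,0,0,0,-1,0,0,0.02,0,0,0,-1,0,0,0,0,0,0,-1,0,0,0,0,0,0,-1,0,0,0,0,0,0,-1])

```text
time: 34.52
eef_pos: [501.1, 397.8, 199.1]
eef_rot: [0.487, 0.873, 0.0, 0.0]
contact_force: [0.7, -0.1, -3.8]
width: 0.152
```

Request:
carry_out(moves=[0,0,0.02,0,0,0,-1,0,0,0,0,0,0,-1,0,0,0.02,0,0,0,-1,0,0,0,0,0,0,-1,0,0,0,0,0,0,-1])

```text
time: 35.15
eef_pos: [501.2, 397.9, 197.4]
eef_rot: [0.487, 0.873, 0.0, 0.0]
contact_force: [-2.0, -1.1, 4.2]
width: 0.147
```

```bash
python3 -c "
from h import *
s=state();print(s['eef_pos'].round(1),s['contact_force'].round(2),s['ft_torque'].round(3))"
```

```text
[501.2 397.9 197.4] [-1.99 -1.06  4.16] [-0.19   0.256  0.082]
```

The bar is on the rod: force went from -3.5 to +4 N. I'll ease up slightly and open a little.

Request:
carry_out(moves=[0,0,-0.008,0,0,0,-1,0,0,0,0,0,0,-1,0,0,0,0,0,0,-0.55,0,0,0,0,0,0,-0.4,0,0,0,0,0,0,-0.4])

```text
time: 35.78
eef_pos: [501.0, 397.9, 196.8]
eef_rot: [0.487, 0.873, -0.0, -0.0]
contact_force: [0.3, -0.3, -0.1]
width: 0.299
```

```bash
python3 hk.py k3
```

```text
[501.  397.9 196.8] 26.312246026887653 [ 0.3 -0.3 -0.1]
wrist blob [  194   135   384   263 19843] [509. 426.] [ 96.3 104.7] 173.1 [202.6 218.2 220.5] 19843
wrist blob [ 234  299   53   82 1696] [485.2 393.6] [12.1 24.7] 158.3 [200.2 212.9 221.3] 1696
wrist blob [ 353  299   53   81 1702] [513.  410.8] [11.8 24.9] 84.3 [200.5 213.1 221.2] 1702
bar [510.8 425.1] [20.8 51.8] 88.8 [226.8 243.  269.4] 3899
slope dz/df 1.1359090100570253
```

View pics/k3w.png

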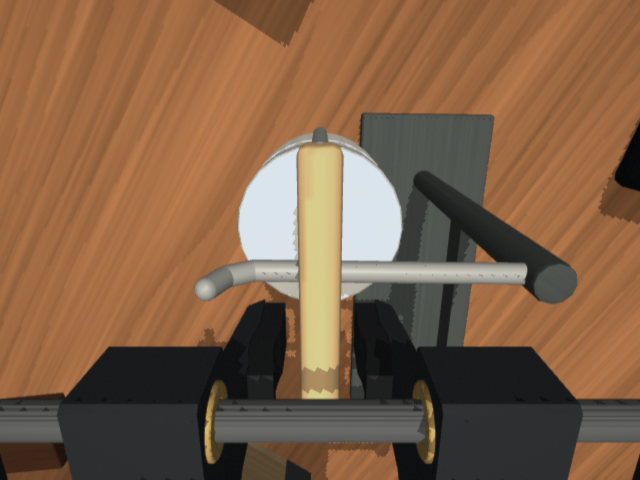

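Released, and the tin hangs with its bar across the rod at px (320,268). I'll rise straight up and look.

Request:
carry_out(moves=[0,0,-0.1,0,0,0,-0.4,0,0,-0.3,0,0,0,-0.4,0,0,-0.5,0,0,0,-0.4,0,0,-0.5,0,0,0,-0.4,-0.6,0,-0.5,0,0,0,-0.4])

```text
time: 36.55
eef_pos: [519.1, 368.2, 312.7]
eef_rot: [0.486, 0.874, 0.0, 0.0]
contact_force: [0.3, 1.0, 0.2]
width: 0.301
```

Request:
carry_out(moves=[-0.7,-0.5,0,0,0,0,0.36,-0.7,-0.5,0,0,0,0,0.36,-0.5,-0.5,0,0,0,0,0.36,0,0,0,0,0,0,0.36,0,0,0,0,0,0,0.36])

```text
time: 37.17
eef_pos: [503.4, 223.3, 311.6]
eef_rot: [0.488, 0.873, 0.0, 0.0]
contact_force: [-0.1, -0.8, 0.0]
width: 0.678
```

```bash
python3 hk.py k4;python3 - <<'E'
from h import *
for n,b in (("top",(95,160,175,260)),("scene",(440,260,510,370))):
    p,d=get_image(n);P=cloud(n,d);Z=P[...,2];m=(d>100)&(Z>204)&(Z<224)&box(*b)&(np.hypot(P[...,0]-488,P[...,1]-418)<70)
    h=cv2.cvtColor(p,cv2.COLOR_BGR2HSV); m&=(h[...,1]>60)
    print(n,*rect(P,clean(m)))
    m=(d>100)&(Z>130)&(Z<160)&box(*b)&(np.hypot(P[...,0]-488,P[...,1]-418)<70); print('lid',*rect(P,clean(m)))
    q=P[clean(m)];A=np.c_[q[:,:2]-q[:,:2].mean(0),np.ones(len(q))];print(np.linalg.lstsq(A,q[:,2],rcond=None)[0])
E
python3 plan.py 60 55 450,150,280,30 400,-100,260,20 494,-300,230,21.7 502,-403,210,21.7
```

```text
[503.4 223.3 311.6] 59.703539109981485 [-0.1 -0.8  0. ]
wrist blob [473   0  37  23 607] [512.7 379.1] [ 7.6 14.3] 23.9 [196.5 217.2 219.5] 607
wrist blob [ 399  201  210   32 3119] [590.5 295.6] [ 15.6 129.1] 29.1 [201.4 205.5 215.2] 3119
top [474.1 439.4] [14.9 39.9] 121.2 [210.7 217.2 220.7] 121
lid [471.  452.2] [12.2 28.9] 15.5 [143.1 146.4 155.8] 36
[ -0.2948946    0.49159424 147.49060308]
scene [489.4 419. ] [14.9 96.1] 121.8 [209.5 217.6 220.6] 274
lid [505.9 413.2] [56.8 68. ] 121.5 [135.7 146.1 149.6] 555
[-7.66908080e-02  7.82492866e-03  1.45385448e+02]
pose [503.2 223.7 311. ] t 37.42
[-0.29,-0.7,0.26,0,0,0.005,0.36, -0.299,-0.695,0.256,0,0,0.005,0.36, -0.64,-0.56,0.07,0,0,0.011,0.36, -0.66,-0.54,0.07,0,0,0.011,0.36, -0.68,-0.51,0.06,0,0,0.011,0.36]
[-0.69,-0.49,0.07,0,0,0.011,0.36, -0.708,-0.471,0.064,0,0,0.011,0.36, -0.73,0.07,0.1,0,0,-0.002,0.36, -0.73,0.06,0.1,0,0,-0.002,0.36, -0.74,0.06,0.1,0,0,-0.002,0.36]
[-0.74,0.05,0.1,0,0,-0.002,0.36, -0.732,0.045,0.099,0,0,-0.001,0.36, -0.82,-0.25,0.17,0,0,0,0.36, -0.825,-0.259,0.164,0,0,0,0.36, 0,0,0,0,0,0,0.36]
end [ 502. -403.  210.]
```

View pics/k4s.png

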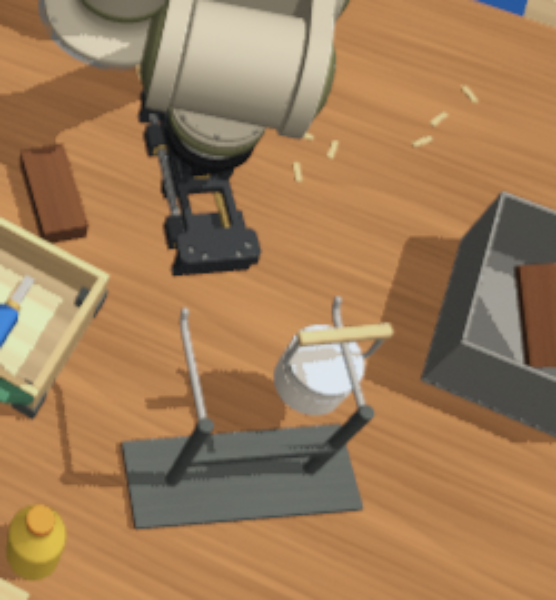

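View pics/k4t.png

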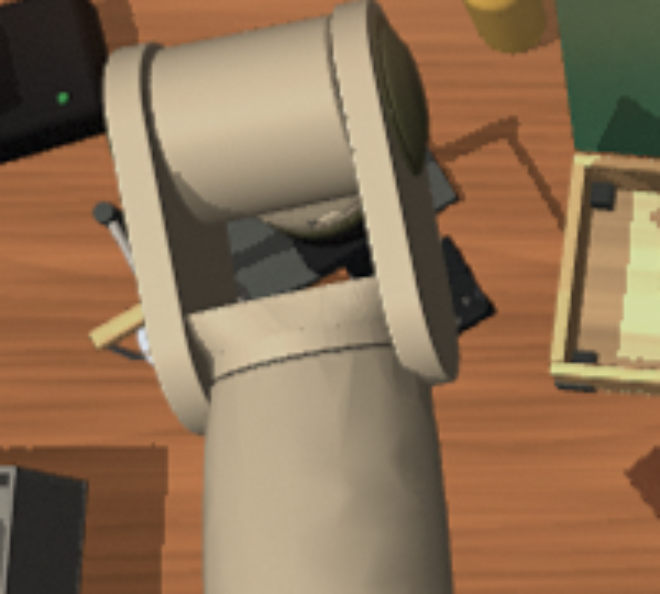

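The white tin hangs on the left hook, its bar (scene crop px (345,333)) measured at (489,419), level and within 1 mm of the rod line. Now the red tin.

```bash
python3 plan.py 60 55 450,130,280,30 420,-130,260,21.7 523,-451,210,21.7
```

```text
pose [503.2 223.7 311. ] t 37.42
[-0.29,-0.53,0.17,0,0,0.003,0.36, -0.29,-0.52,0.17,0,0,0.003,0.36, -0.296,-0.517,0.176,0,0,0.004,0.36, -0.7,-0.52,0.07,0,0,0.009,0.36, -0.72,-0.5,0.07,0,0,0.009,0.36]
[-0.73,-0.48,0.06,0,0,0.009,0.36, -0.74,-0.46,0.07,0,0,0.009,0.36, -0.755,-0.431,0.064,0,0,0.01,0.36, -0.8,-0.05,0.12,0,0,0,0.36, -0.8,-0.05,0.12,0,0,0,0.36]
[-0.8,-0.06,0.12,0,0,0,0.36, -0.8,-0.05,0.12,0,0,0,0.36, -0.8,-0.06,0.12,0,0,0,0.36, -0.8,-0.05,0.12,0,0,0,0.36, -0.806,-0.057,0.113,0,0,0,0.36]
end [ 523. -451.  210.]
```

Request:
carry_out(moves=[-0.29,-0.53,0.17,0,0,0.003,0.36,-0.29,-0.52,0.17,0,0,0.003,0.36,-0.296,-0.517,0.176,0,0,0.004,0.36,-0.7,-0.52,0.07,0,0,0.009,0.36,-0.72,-0.5,0.07,0,0,0.009,0.36])

```text
time: 38.05
eef_pos: [437.4, 24.2, 271.8]
eef_rot: [0.525, 0.851, 0.0, 0.0]
contact_force: [1.0, 0.1, -0.2]
width: 0.686
```

Request:
carry_out(moves=[-0.73,-0.48,0.06,0,0,0.009,0.36,-0.74,-0.46,0.07,0,0,0.009,0.36,-0.755,-0.43,0.064,0,0,0.01,0.36,-0.8,-0.05,0.12,0,0,0,0.36,-0.8,-0.05,0.12,0,0,0,0.36])

```text
time: 38.67
eef_pos: [449.8, -223.6, 245.7]
eef_rot: [0.562, 0.827, 0.0, 0.0]
contact_force: [0.9, -0.1, -0.2]
width: 0.682
```

Request:
carry_out(moves=[-0.8,-0.06,0.12,0,0,0,0.36,-0.8,-0.05,0.12,0,0,0,0.36,-0.8,-0.06,0.12,0,0,0,0.36,-0.8,-0.05,0.12,0,0,0,0.36,-0.806,-0.057,0.113,0,0,0,0.36])

```text
time: 39.3
eef_pos: [523.1, -453.0, 209.6]
eef_rot: [0.562, 0.827, 0.0, -0.0]
contact_force: [0.5, 0.7, -0.0]
width: 0.683
```

Request:
carry_out(moves=[0,0,0,0,0,0,0.36,0,0,0,0,0,0,0.36,0,0,0,0,0,0,0.36,0,0,0,0,0,0,0.36,0,0,0,0,0,0,0.36])

```text
time: 39.92
eef_pos: [522.3, -451.3, 210.7]
eef_rot: [0.562, 0.827, -0.0, 0.0]
contact_force: [-0.7, 0.3, 0.2]
width: 0.679
```

```bash
python3 look.py w_rt 120 155 110; python3 plan.py 60 50 523,-451,122,21.7
```

```text
[ 522.3 -451.3  210.7] 39.925
[ 514.9 -429.1] [14.  95.5] 111.9 [141.3 143.4 144.6] 4596
px 307 334 123 300
pose [ 522.3 -451.5  210.5] t 39.98
[0,0.01,0.74,0,0,0,0.36, 0.003,0.004,0.736,0,0,-0.001,0.36, 0,0,0,0,0,0,0.36, 0,0,0,0,0,0,0.36, 0,0,0,0,0,0,0.36]
end [ 523. -451.  122.]
```

View pics/w_rt.png

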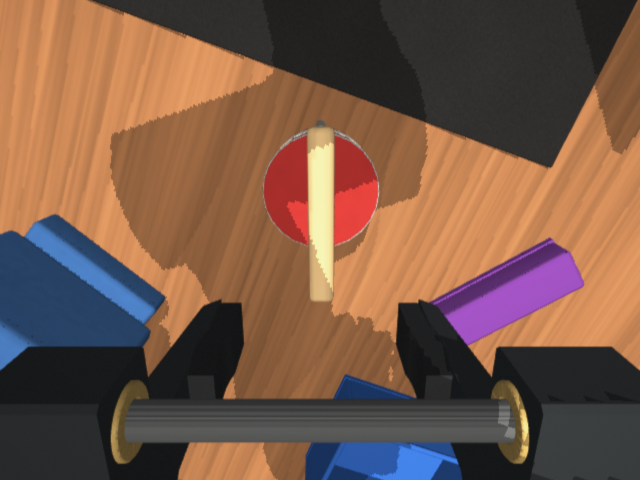

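The red tin's bar is at px (320,123–300), again centred between the fingers. I'll grip and lift.

Request:
carry_out(moves=[0,0.01,0.74,0,0,0,0.36,0,0.01,0.736,0,0,0,0.36,0,0,0,0,0,0,0.36,0,0,0,0,0,0,-1,0,0,0,0,0,0,-1], squeeze=60)

```text
time: 40.6
eef_pos: [523.9, -452.0, 124.0]
eef_rot: [0.562, 0.827, -0.001, 0.002]
contact_force: [-0.1, -0.0, 0.3]
width: 0.48
```

Request:
carry_out(moves=[0,0,0,0,0,0,-1,0,0,0,0,0,0,-1,0,0,0,0,0,0,-1,0,0,0,0,0,0,-1,0,0,-0.2,0,0,0,-1])

```text
time: 41.22
eef_pos: [523.0, -450.9, 132.7]
eef_rot: [0.562, 0.827, 0.0, -0.001]
contact_force: [0.2, -0.7, -2.8]
width: 0.147
```

Request:
carry_out(moves=[0,0,-0.5,0,0,0,-1,0,0,-0.6,0,0,0,-1,0,0,-0.6,0,0,0,-1,0,0,-0.5,0,0,0,-1,0,0,0,0,0,0,-1])

```text
time: 41.85
eef_pos: [523.7, -451.7, 268.2]
eef_rot: [0.562, 0.827, -0.001, 0.002]
contact_force: [-0.2, -0.2, -3.3]
width: 0.15
```

```bash
python3 -c "
from h import *
s=state();print(s['eef_pos'],s['contact_force'],s['ft_torque'],s['width']*88)"
python3 plan.py 0 45 410,-150,265,21.7 420,120,260,31.5 502,209.5,231,31.5
```

```text
[ 523.74875027 -451.67172418  268.16118915] [-0.23138447 -0.17626688 -3.33631416] [-0.0532248   0.01227775 -0.02549698] 13.178286033094642
pose [ 523.7 -451.7  268.2] t 41.85
[0.67,0.01,0,0,0,0,-1, 0.67,0.01,0,0,0,0,-1, 0.67,0.01,0,0,0,0,-1, 0.67,0.01,0.01,0,0,0,-1, 0.67,0.01,0,0,0,0,-1]
[0.67,0.01,0.01,0,0.001,0,-1, 0.68,0.01,0.01,0,0,0,-1, 0.673,0.016,0.002,0.001,0.001,-0.001,-1, 0.59,0.26,0.01,0,0,-0.008,-1, 0.58,0.28,0.01,0,0,-0.008,-1]
[0.57,0.29,0.01,0,0,-0.008,-1, 0.57,0.3,0.01,0,0,-0.008,-1, 0.56,0.32,0.02,0,0,-0.007,-1, 0.55,0.33,0.01,0,0,-0.008,-1, 0.546,0.342,0.016,0,-0.001,-0.007,-1]
[0.19,0.65,0.16,0,0,0,-1, 0.18,0.65,0.16,0,0,0,-1, 0.189,0.645,0.16,0,0,0,-1, 0,0,0,0,0,0,-1, 0,0,0,0,0,0,-1]
end [502.  209.5 231. ]
```

Request:
carry_out(moves=[0.67,0.01,0,0,0,0,-1,0.67,0.01,0,0,0,0,-1,0.67,0.01,0,0,0,0,-1,0.67,0.01,0.01,0,0,0,-1,0.67,0.01,0,0,0,0,-1])

```text
time: 42.48
eef_pos: [451.2, -261.6, 263.4]
eef_rot: [0.562, 0.827, 0.0, -0.001]
contact_force: [0.1, -0.1, -1.9]
width: 0.151
```

Request:
carry_out(moves=[0.67,0.01,0.01,0,0,0,-1,0.68,0.01,0.01,0,0,0,-1,0.67,0.01,0,0,0,0,-1,0.59,0.26,0.01,0,0,-0.008,-1,0.58,0.28,0.01,0,0,-0.008,-1])

```text
time: 43.1
eef_pos: [411.8, -71.2, 261.4]
eef_rot: [0.541, 0.841, -0.0, -0.001]
contact_force: [0.9, 0.5, -2.4]
width: 0.15
```

Request:
carry_out(moves=[0.57,0.29,0.01,0,0,-0.008,-1,0.57,0.3,0.01,0,0,-0.008,-1,0.56,0.32,0.02,0,0,-0.007,-1,0.55,0.33,0.01,0,0,-0.008,-1,0.546,0.342,0.016,0,0,-0.007,-1])

```text
time: 43.72
eef_pos: [419.4, 121.3, 257.4]
eef_rot: [0.49, 0.872, -0.001, -0.001]
contact_force: [-0.1, -0.4, -3.2]
width: 0.152
```

```bash
python3 plan.py 0 40 501,211,231,31.5
```

```text
pose [419.4 121.3 257.4] t 43.73
[0.14,0.48,0.11,0,0,0,-1, 0.14,0.49,0.11,0,0,0,-1, 0.14,0.48,0.11,0,0,0,-1, 0.15,0.489,0.107,-0.001,0,-0.001,-1, 0,0,0,0,0,0,-1]
end [501. 211. 231.]
```

Request:
carry_out(moves=[0.14,0.48,0.11,0,0,0,-1,0.14,0.49,0.11,0,0,0,-1,0.14,0.48,0.11,0,0,0,-1,0.15,0.489,0.107,0,0,0,-1,0,0,0,0,0,0,-1])

```text
time: 44.35
eef_pos: [501.8, 210.5, 230.0]
eef_rot: [0.49, 0.872, -0.001, -0.001]
contact_force: [-0.2, -0.1, -2.3]
width: 0.152
```

Request:
carry_out(moves=[0,0,0,0,0,0,-1,0,0,0,0,0,0,-1,0,0,0,0,0,0,-1,0,0,0,0,0,0,-1,0,0,0,0,0,0,-1])

```text
time: 44.98
eef_pos: [501.8, 209.6, 232.5]
eef_rot: [0.49, 0.872, 0.0, 0.0]
contact_force: [0.5, 0.2, -2.6]
width: 0.151
```

```bash
sed -i 's/P\[...,0\]-500,P\[...,1\]-350)<170/P[...,0]-540,P[...,1]-310)<200/' hk.py; python3 hk.py r1
```

```text
[501.8 209.6 232.5] 13.30374390935929 [ 0.5  0.2 -2.6]
wrist blob [ 455  228  185   31 3424] [572.8 282.8] [ 8.5 86.1] 30.9 [202.4 205.3 220. ] 3424
bar [492.8 232.7] [43.5 90.1] 106.2 [243.4 254.1 265. ] 15662
slope dz/df -0.02337801202547607
```

View pics/r1w.png

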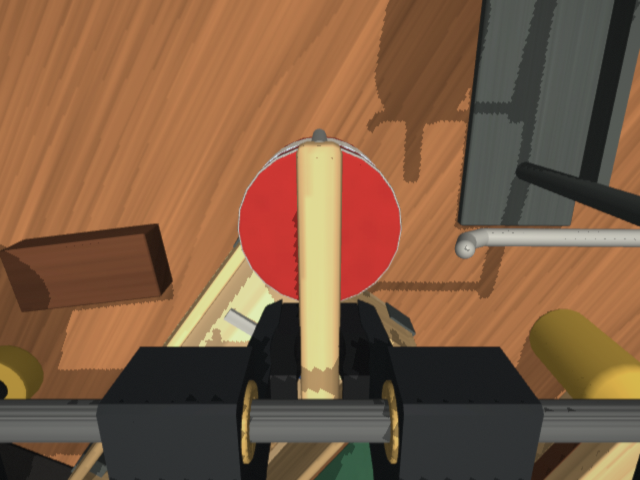

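View pics/r1s.png

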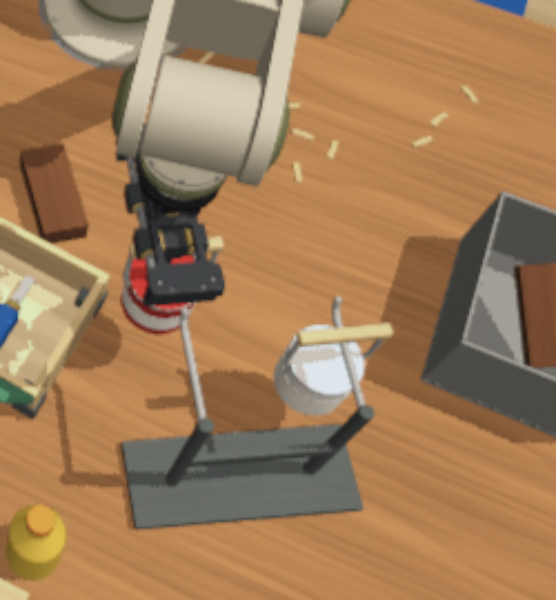

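The rod tip is at px (465,246), the same geometry as the left hook. I'll thread it the same way.

```bash
python3 plan.py 0 25 584.6,261.9,231,31.3
```

```text
pose [501.9 209.7 232.5] t 45.12
[0.01,0.41,0.01,0,0,0,-1, 0.01,0.41,0,0,0,0,-1, 0,0.41,0.01,0,0,0,-1, 0.008,0.4,0.004,0,0,0,-1, 0,0,0,0,0,0,-1]
end [584.6 261.9 231. ]
```

Request:
carry_out(moves=[0.01,0.41,0.01,0,0,0,-1,0.01,0.41,0,0,0,0,-1,0,0.41,0.01,0,0,0,-1,0.01,0.4,0,0,0,0,-1,0,0,0,0,0,0,-1])

```text
time: 45.75
eef_pos: [585.2, 262.5, 230.4]
eef_rot: [0.49, 0.872, -0.0, -0.0]
contact_force: [-0.4, -0.1, -3.2]
width: 0.154
```

Request:
carry_out(moves=[0,0,0,0,0,0,-1,0,0,0,0,0,0,-1,0,0,0,0,0,0,-1,0,0,0,0,0,0,-1,0,0,0,0,0,0,-1])

```text
time: 46.38
eef_pos: [584.5, 262.0, 231.3]
eef_rot: [0.49, 0.872, 0.0, 0.0]
contact_force: [1.0, 0.7, -3.2]
width: 0.153
```

```bash
python3 hk.py r2
```

```text
[584.5 262.  231.3] 13.494842629905348 [ 1.   0.7 -3.2]
wrist blob [ 341  219  185   48 4128] [615.  305.8] [16.2 77.7] 34.5 [200.3 205.4 212.1] 4128
wrist blob [ 214  233   84   31 1537] [550.2 269.4] [ 8.6 32.8] 32.8 [203.  206.6 220.9] 1537
bar [575.4 284.9] [43.4 90.3] 106.2 [242.3 252.9 264.8] 15850
slope dz/df -0.028091275675734148
```

View pics/r2w.png

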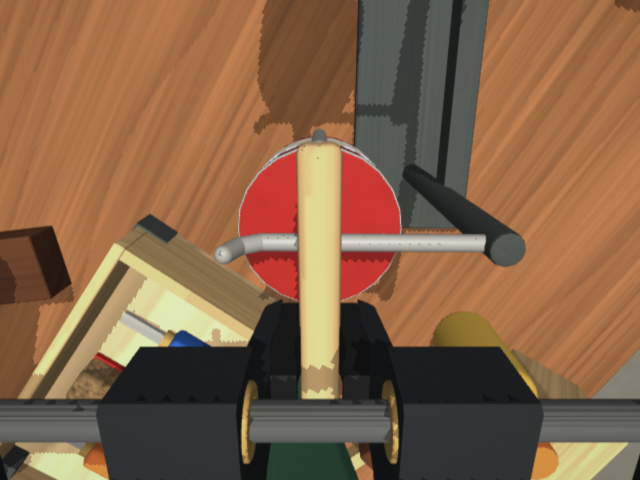

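The rod is through the loop at row 243, with the tip at (225,253). I'll lower it.

Request:
carry_out(moves=[0,0,0.17,0,0,0,-1,0,0,0.17,0,0,0,-1,0,0,0.17,0,0,0,-1,0,0,0,0,0,0,-1,0,0,0,0,0,0,-1])

```text
time: 47.15
eef_pos: [584.7, 262.0, 200.9]
eef_rot: [0.49, 0.872, 0.0, 0.0]
contact_force: [-0.3, -0.1, -2.7]
width: 0.153
```

Request:
carry_out(moves=[0,0,0.02,0,0,0,-1,0,0,0,0,0,0,-1,0,0,0.01,0,0,0,-1,0,0,0,0,0,0,-1,0,0,0,0,0,0,-1])

```text
time: 47.78
eef_pos: [584.5, 262.0, 198.9]
eef_rot: [0.49, 0.872, 0.0, 0.0]
contact_force: [-0.8, 0.8, -2.5]
width: 0.152
```

Request:
carry_out(moves=[0,0,0.02,0,0,0,-1,0,0,0,0,0,0,-1,0,0,0,0,0,0,-1,0,0,0,0,0,0,-1,0,0,0,0,0,0,-1])

```text
time: 48.4
eef_pos: [584.6, 262.0, 197.8]
eef_rot: [0.49, 0.872, 0.0, 0.0]
contact_force: [0.5, 0.4, -1.0]
width: 0.15
```

Request:
carry_out(moves=[0,0,0.01,0,0,0,-1,0,0,0,0,0,0,-1,0,0,0,0,0,0,-1,0,0,0,0,0,0,-1,0,0,0,0,0,0,-1])

```text
time: 49.02
eef_pos: [584.7, 262.0, 197.4]
eef_rot: [0.49, 0.872, 0.0, 0.0]
contact_force: [0.2, -0.4, 5.8]
width: 0.152
```

Contact: force changed from -3 to +6 N. I'll ease up, open a little and rise.

Request:
carry_out(moves=[0,0,-0.01,0,0,0,-1,0,0,0,0,0,0,-1,0,0,0,0,0,0,-0.55,0,0,0,0,0,0,-0.4,0,0,0,0,0,0,-0.4])

```text
time: 49.65
eef_pos: [584.4, 262.1, 197.3]
eef_rot: [0.49, 0.872, -0.0, -0.0]
contact_force: [-1.0, -0.2, -0.1]
width: 0.301
```

```bash
python3 -c "
from h import *
p,d=get_image('wrist');cv2.imwrite('pics/r3w.png',p);s=state();print(s['contact_force'],s['width']*88)"
```

```text
[ 0.70450725  0.1827593  -0.29302418] 26.17580052423646
```

View pics/r3w.png

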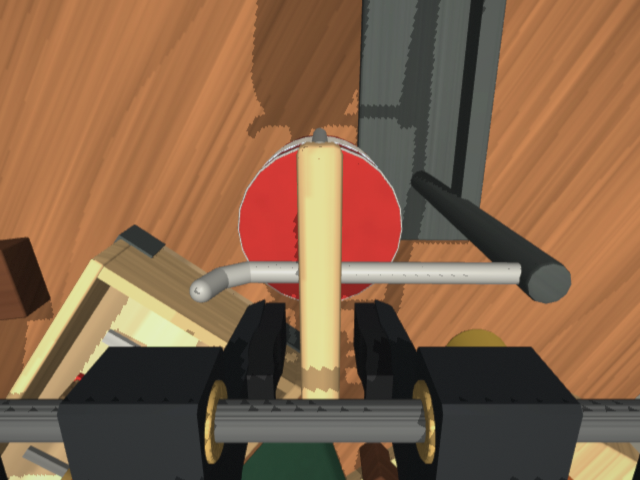

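The red tin's bar rests on the rod at px (320,270) and the fingers are clear. I'll rise and draw back toward the robot.

Request:
carry_out(moves=[0,0,-0.1,0,0,0,-0.4,0,0,-0.3,0,0,0,-0.4,0,0,-0.5,0,0,0,-0.4,0,0,-0.5,0,0,0,-0.4,0,0,-0.6,0,0,0,-0.4])

```text
time: 50.32
eef_pos: [584.3, 262.0, 318.8]
eef_rot: [0.49, 0.872, -0.0, -0.0]
contact_force: [0.5, 0.5, -0.5]
width: 0.301
```

Request:
carry_out(moves=[-0.4,-0.7,0,0,0,0,-0.4,-0.4,-0.8,0,0,0,0,-0.4,-0.4,-0.8,0,0,0,0,-0.4,-0.4,-0.8,0,0,0,0,-0.4,-0.4,-0.7,0,0,0,0,-0.4])

```text
time: 50.95
eef_pos: [450.8, 39.9, 318.3]
eef_rot: [0.49, 0.872, 0.0, 0.001]
contact_force: [1.7, -0.4, 0.4]
width: 0.298
```

Request:
carry_out(moves=[-0.5,0,0,0,0,0,-0.4,-0.8,0,0,0,0,0,-0.4,-0.8,0,0,0,0,0,-0.4,-0.8,0,0,0,0,0,-0.4,0,0,0,0,0,0,-0.4])

```text
time: 51.58
eef_pos: [543.3, -110.1, 316.9]
eef_rot: [0.492, 0.871, -0.0, -0.0]
contact_force: [-1.0, 0.6, -0.2]
width: 0.3
```

```bash
python3 - <<'E'
from h import *
s=state();print(s['time'],s['eef_pos'],s['contact_force'])
for n in ("scene","top"):
    p,d=get_image(n);cv2.imwrite(f'pics/f_{n}.png',p);P=cloud(n,d);Z=P[...,2];h=cv2.cvtColor(p,cv2.COLOR_BGR2HSV)
    for nm,c in dict(white=(488.5,418.5),red=(572,282.5)).items():
        m=(d>100)&(Z>205)&(Z<224)&(np.hypot(P[...,0]-c[0],P[...,1]-c[1])<65)&(h[...,1]>60)
        if m.sum()>40: print(n,nm,*rect(P,clean(m)))
E
```

```text
51.575 [ 543.27623328 -110.08450082  316.93927366] [-1.02490346  0.59313992 -0.17430972]
scene white [489.3 419.1] [14.7 97.7] 121.7 [209.8 217.5 220.6] 273
scene red [572.8 283.1] [15.1 95.6] 122.1 [210.2 217.1 220.5] 302
top white [489.1 415.8] [15.4 95.2] 121.3 [209.  216.3 219.9] 299
top red [572.8 280.7] [16.7 94.9] 120.5 [208.5 216.4 220.5] 293
```

View pics/f_scene.png

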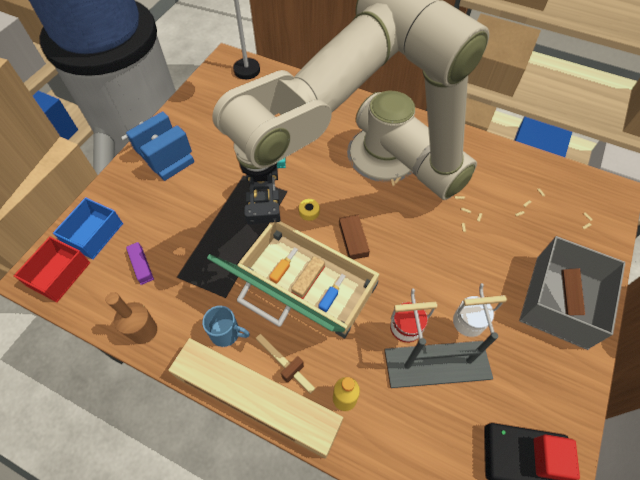

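View pics/f_top.png

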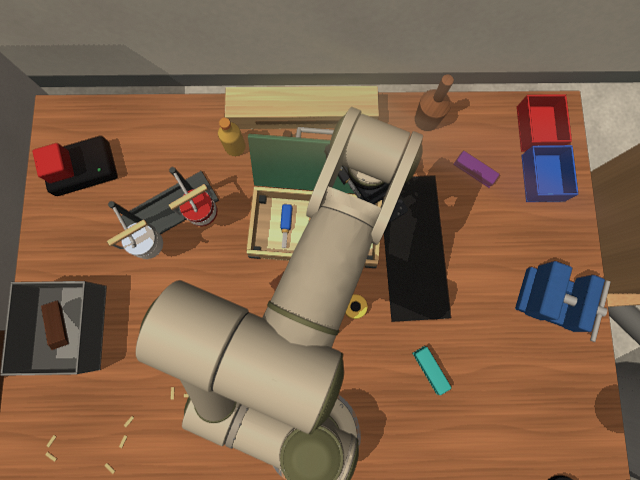

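Both tins hang, the tools are in the chest, the lid is open, and the mug (222,326), gauge (285,362) and glue (346,392) are where they started. I'll wait briefly and check that nothing moves.

Request:
carry_out(moves=[0,0,0,0,0,0,-0.4,0,0,0,0,0,0,-0.4,0,0,0,0,0,0,-0.4,0,0,0,0,0,0,-0.4,0,0,0,0,0,0,-0.4])

```text
time: 52.3
eef_pos: [542.4, -107.6, 317.7]
eef_rot: [0.49, 0.872, -0.0, 0.0]
contact_force: [-0.6, 0.4, 0.3]
width: 0.3
```

```bash
python3 - <<'E'
from h import *
a=cv2.imread('pics/f_scene.png');p,d=get_image('scene');df=np.abs(p.astype(int)-a).max(2)
st=cv2.imread('pics/a_scene.png');d0=np.abs(p.astype(int)-st).max(2)
print('rack diff',(df[270:390,380:520]>25).sum(),'chest/lid',(df[230:335,205:385]>25).sum())
for n,b in dict(mug=(200,303,250,348),gauge=(280,352,320,392),glue=(330,372,362,412)).items():
    print(n,(d0[b[1]:b[3],b[0]:b[2]]>25).sum())
P=cloud('scene',d);Z=P[...,2];H,S,V=cv2.split(cv2.cvtColor(p,cv2.COLOR_BGR2HSV));bx=box(245,240,365,325)
for n,m in dict(orange=(H>8)&(H<18)&(S>180)&(V>150),blue=(H>100)&(H<125)&(S>150)).items(): print(n,'z max',np.percentile(Z[m&bx&(d>100)],95).round(1))
E
```

```text
rack diff 0 chest/lid 7
mug 801
gauge 54
glue 0
orange z max 33.8
blue z max 39.5
```

```bash
python3 - <<'E'
import cv2,numpy as np
a=cv2.imread('pics/a_scene.png')[290:400,190:330];b=cv2.imread('pics/f_scene.png')[290:400,190:330]
cv2.imwrite('pics/mug.png',cv2.resize(np.hstack([a,b]),(800,314)))
E
```

```text
(no output)
```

View pics/mug.png

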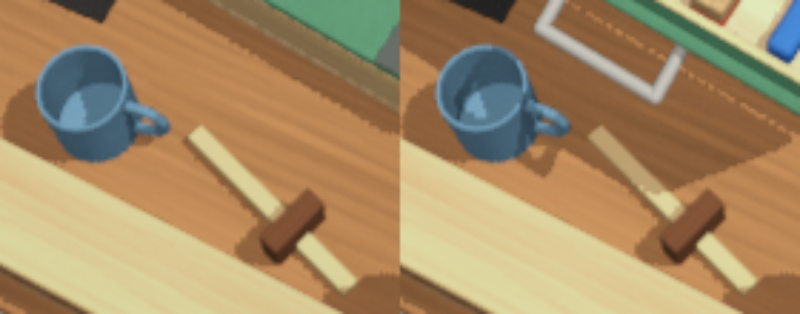

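The mug (85,100) and gauge (270,210) sit in the same places in both halves. Only the lid's shadow differs, so I'm handing in.

```bash
python3 -c "
from cell import *
print(job_done())"
```

```text
the job is handed in; nothing more can be done
None
```

The bench is in order and the job was handed in at about 52 s of robot time. No verdict was reported.

- **Lid:** I raised it by its bar past the balance point, and it now rests open on its stop.
- **Tools:** The orange gouge, cork sanding block and blue gouge lie side by side in the chest. There was no block plane at this start. The gouges measured 40 mm high or less against the 75 mm rim. I did not measure the sanding block's height, but it lies flat in the picture.
- **Tins:** The white tin hangs on the left hook and the red tin on the right, with both bars within about 3 mm of the planned spots. Two pictures about 0.7 s apart showed no motion at the rack.
- **Left alone:** A first-versus-last picture comparison flagged the mug and, slightly, the gauge. The enlarged crop shows both unmoved, with only the open lid's shadow over them. The glue bottle matched exactly. I did not touch the purple, turquoise or brown blocks.

The two fixed cameras disagree by up to about 3 mm in y. No other check failed.

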